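# Clear a jammed bush chute, refit its guard and click the roller switch

## Task

The feed chute has jammed. First take the yellow guard off it by its handle and hang it by the handle on both prongs of the hanger; then nudge every brass bush back up its lane until it comes out from under the blue keeper strips, lift it out and put it in the grey tray. Then put the guard back squarely over the low end of the chute and, last, press the red roller of the lever switch down just until it clicks, without overtravel, and let it spring back up; leave the other things on the bench where they are.

Things in the scene. Friction and masses are not known exactly. Their poses are not given: they have to be found in the camera images.
- chute: fixed three-lane aluminium feed chute on a grey base plate 210 x 250 x 6 mm. Origin: centre of the base's underside; x up-slope, y across the lanes. Lane centre lines at y = +62, 0, -62 mm; floors 52 mm wide, rising 0.20 rad towards +x from x = -90, z = 30 mm (low stop) to x = +77, z = 64 mm; walls 10 mm thick and, like the stop, 9 mm high. Friction holds a bush where it is left on the slope.
- keeper_end (a point): middle lane's floor below the up-slope end of the blue keeper strips, 55 mm up-slope of the low stop; x up-slope along the floor. From stop to here strips overhang both sides of each lane, underside 9, top 13 mm above the floor, with a slot 34 mm wide between for the neck. They catch the flange: lift a bush only when its centre is 25 mm or more past here (40 to 55 is comfortable).
- bush_1: brass bush: flange 48 mm across, 6 mm thick, and on it a round neck 26 mm across; 32 mm tall in all, 0.07 kg. Origin: centre of the flange's flat underside; z along the axis to the neck end (neck 6 to 32 mm). Starts in a chute lane, leaning with the slope, flange under the blue keeper strips, centre 26 mm up-slope of the low stop. None when absent.
- bush_2: brass bush: flange 48 mm across, 6 mm thick, and on it a round neck 26 mm across; 32 mm tall in all, 0.07 kg. Origin: centre of the flange's flat underside; z along the axis to the neck end (neck 6 to 32 mm). Starts in a chute lane, leaning with the slope, flange under the blue keeper strips, centre 26 mm up-slope of the low stop. None when absent.
- bush_3: brass bush: flange 48 mm across, 6 mm thick, and on it a round neck 26 mm across; 32 mm tall in all, 0.07 kg. Origin: centre of the flange's flat underside; z along the axis to the neck end (neck 6 to 32 mm). Starts in a chute lane, leaning with the slope, flange under the blue keeper strips, centre 26 mm up-slope of the low stop. None when absent.
- guard: loose lift-off guard, 0.25 kg: hood 90 (x) x 222 (y) x 80 mm high, open below and behind, yellow cheeks and front skirt, clear top, black bar handle. Stands on the chute's base over its low end and the bushes, cheeks 7 mm clear of the chute on each side; lift it straight up 80 mm or more before moving it sideways. Origin: centre of its underside; z up, front to -x.
- guard_home (a point): where the guard's origin belongs when it is fitted: on the chute's base plate, 60 mm to -x of the chute's origin, 6 mm above its underside. Axes as the chute's: the fitted guard is parallel to the chute, its front (-x) down-slope.
- guard_bar (a point): middle of the guard's handle bar, 135 mm above the guard's origin. Bar 10 x 10 mm in section, 120 mm long along the guard's y, on two legs 10 mm wide at y = +-55 mm; 50 mm free between bar and hood top. Axes as the guard's.
- hanger: fixed grey stand, base 140 x 130 x 8 mm; upright 94 mm wide to z = 204 mm, front face at x = +49 mm. Two round steel prongs 8 mm thick at y = +-33 mm stick out of it towards -x, at z = 190 mm, level to x = -35 mm, then bent up to a tip at x = -47, z = 208 mm. Origin: centre of the underside.
- hanger_seat (a point): where the middle of the guard's handle bar belongs when hung: 14 mm to -x of the hanger's origin, 199 mm above its underside. Bring the bar in from -x, parallel to the hanger's y, 16 to 38 mm above this point (over the prong tips, hood top under the prongs), then lower it. Axes as the hanger's.
- tray: fixed grey tray, 130 (x) x 200 (y) x 18 mm, walls and floor 4 mm. Origin: centre of the underside.
- switch: fixed blue lever switch, housing 50 x 30 x 50 mm on a plate 80 x 60 mm. Origin: underside below the housing; the lever points to its -x.
- roller_top (a point): highest point of the red roller (18 mm across, 16 mm wide) at the end of the switch's lever, 77 mm above the table when up; 57 mm to -x of the lever's pivot. Press it straight down. The pad force there is about 1.5 N at first, 3 N at the click and 4.5 N at the overtravel limit.
- roller_lever (a joint): angle of the switch lever: 0 up, growing as the roller is pressed; it clicks at 0.18 rad (roller 10 mm down); 0.36 rad (20 mm down) and more is overtravel and must not happen. Springs back to 0 when let go.
- marker: pen with red cap, 17 x 135 x 16 mm, lying on the bench; bystander
- mug: green mug, 94 mm tall; bystander
- v_block: small steel V-block 45 x 42 x 30 mm; bystander
- lens_oil: small amber dropper bottle, 102 mm tall; bystander
Mind the look-alikes: they are no part of the job. There is more than one size of the switch; the job needs the larger.

How it is judged:
On the way, in this order (a step that is already met when the one before it is completed fails the run):
1. the guard hangs by its handle on both prongs, let go (x of guard_bar in the frame of hanger_seat between -0.025 and 0.035 m and y of guard_bar in the frame of hanger_seat between -0.025 and 0.025 m and z of guard_bar in the frame of hanger_seat between -0.008 and 0.01 m and angle between guard's own z axis and vertical below 0.2 rad and contact force between the fingers and guard below 0.1 N and linear speed of guard below 0.05 m/s), for 0.5 s.
2. every bush is in the tray, let go, the guard still hung (all of step 1 and x of bush_1 in the frame of tray between -0.061 and 0.061 m and y of bush_1 in the frame of tray between -0.096 and 0.096 m and z of bush_1 in the frame of tray between -0.005 and 0.034 m and contact force between the fingers and bush_1 below 0.1 N and linear speed of each of bush_1, bush_2, bush_3 below 0.05 m/s and x of bush_2 in the frame of tray between -0.061 and 0.061 m and y of bush_2 in the frame of tray between -0.096 and 0.096 m and z of bush_2 in the frame of tray between -0.005 and 0.034 m and contact force between the fingers and bush_2 below 0.1 N and x of bush_3 in the frame of tray between -0.061 and 0.061 m and y of bush_3 in the frame of tray between -0.096 and 0.096 m and z of bush_3 in the frame of tray between -0.005 and 0.034 m and contact force between the fingers and bush_3 below 0.1 N), for 0.3 s.
3. the guard stands on the chute's base again over its low end, let go (x of guard in the frame of guard_home between -0.015 and 0.015 m and y of guard in the frame of guard_home between -0.012 and 0.012 m and z of guard in the frame of guard_home between -0.004 and 0.004 m and angle between guard's own z axis and vertical below 0.06 rad and contact force between the fingers and guard below 0.1 N and linear speed of each of guard, bush_1, bush_2, bush_3 below 0.05 m/s and x of bush_1 in the frame of tray between -0.061 and 0.061 m and y of bush_1 in the frame of tray between -0.096 and 0.096 m and z of bush_1 in the frame of tray between -0.005 and 0.034 m and contact force between the fingers and bush_1 below 0.1 N and x of bush_2 in the frame of tray between -0.061 and 0.061 m and y of bush_2 in the frame of tray between -0.096 and 0.096 m and z of bush_2 in the frame of tray between -0.005 and 0.034 m and contact force between the fingers and bush_2 below 0.1 N and x of bush_3 in the frame of tray between -0.061 and 0.061 m and y of bush_3 in the frame of tray between -0.096 and 0.096 m and z of bush_3 in the frame of tray between -0.005 and 0.034 m and contact force between the fingers and bush_3 below 0.1 N), for 0.3 s.
4. the roller is pressed past the click without overtravel (value of joint roller_lever between 0.18 and 0.36 rad), for 0.1 s.
At the end, for the whole second after the job is handed in: The guard stands level on the chute's base at its place (within 15 mm along and 12 mm across the chute, 4 mm in height); every bush present lies or stands inside the tray; the switch lever is back up (below 0.04 rad); all at rest and let go (all of step 3 and value of joint roller_lever below 0.04 rad); the robot touches nothing.
It fails at once if the switch lever is pressed into overtravel (0.36 rad or more) (value of joint roller_lever above 0.36 rad).
It fails at once if a bystander (marker, mug, V-block, bottle) is shifted by more than 4 cm (distance of any of marker, mug, v_block, lens_oil from where it was at the start of the episode above 0.04 m).
Of bush_1, bush_2, bush_3 only 2 to 3 are there at a start; the rules pass over those that are not, and their reading is None.
At some moment in a run one of bush_1, bush_2, bush_3 may be knocked a few centimetres aside while the robot is not near it.
Once in a run the grip may slacken for a moment while it holds something.
It also fails if it takes over 210 s, if anything falls off the work surface, if the arm or the gripper's body presses on something with over 40 N, if the wrist force passes 120 N, or if a joint passes its speed limit or range.

## Robot

A 7-joint arm with a two-finger parallel gripper is mounted at the origin on a cart in front of the work surface, level with it; the furniture and walls round the work are solid. World frame = base frame: x ahead of the robot, y to its left, z up, the work surface at z = 0. Lengths are in m, angles in rad, forces in N, time in s.
With the tool pointing down it reaches from about 0.4 to 0.85 m from the base axis. Payload 6.9 kg.
Tool frame: the origin (TCP) lies midway between the tips of the shut fingers; the grasp point (between the pads) lies 19 mm behind it; z points along the fingers, y is the line along which they close (so a half turn about z gives the same grasp; the last joint's range is limited). The gripper opens to 85 mm and grips with 20 to 120 N. Pads are 22 mm wide; open, the fingers measure 114 mm over their backs; the gripper's body (76 mm by 85 mm) begins 54 mm behind the grasp point. The pads swing forward as they close: fully open they stand 13 mm farther back than shut.
Start: joints at [-1.058, 0.507, -0.238, 1.5, 0.126, 1.149, -0.155], TCP at [0.248, 0.574, 0.231] pointing down, gripper open.
Joint ranges: [-3.08, 3.08], [-0.24, 2.05], [-1.43, 1.35], [0, 2.5], [-1.52, 4.66], [0.17, 1.96], [-2.89, 2.89]. Speed limits (rad/s): [2.39, 2.39, 3.14, 3.14, 3.14, 3.14, 3.14].

## Interface

Orientations are given as a unit quaternion [x, y, z, w].
In Python, from plant import r gives the robot as it stands.
- The arm moves only by the tool play_rows, never from a script. Its arguments are lists of equal length, an entry for each row: "translation": the shift along the tool's x, y, z in cm, a list of three; "angular": the turn, a rotation vector about the tool's x, y, z in degrees, a list of three; "grip": the closure, from 0 (fully open) to 1 (shut). A call has 1 to 8 rows; each row is the pose to reach, as a shift and turn from the pose commanded when the call began, along the tool's axes at that moment; what a row does not reach only later rows make up. A row lasts 1/10 s, in which the tool goes at most 50 mm and 8.59 degrees, less where a joint would pass 70% of its speed; a pose out of reach is approached as far as the arm can. A call with a gripper value outside its range is refused whole. The fingers move at their own pace and stop on an object; "newtons" is the grip in N (left out, the last holds). Time passes only in rows, so rows that repeat a pose let the fingers close. It gives the time, the measured TCP pose, the force, the opening and the grip force at its end, in the units of the state.
- r.observe(): the state, without advancing time (a new reading comes with each control period).
- r.snapshot(name): name is "scene" or "top" or "wrist"; returns (picture, depth): 480x640x3 uint8, red, green, blue; 480x640 float32, m along the optical axis (not along the pixel's ray), 0 where there is no reading.
- r.get_calibration(name): a dict with "fx", "fy", "cx", "cy" (pixels), "R" (3x3) and "t" (3): a world point X has camera coordinates R X + t. Camera axes: x right, y down, z forward; pixel columns grow to the right and rows downward; lengths in m; the calibration is good to about 2 mm. A picture is of the moment at which its call begins: read the wrist's pose just before it. get_calibration takes no time and is no camera call; for the wrist camera it gives the pose at the moment of the call.
- r.job_done(): hands the job in; it is judged then, once.
Trained networks look in the newest picture that a camera, given by its name, has taken for a name from the list of things; names that differ only in an ending like _2 or _b are one class to them, and where a whole thing is asked for, a point or a joint stands for the part that bears it (a point fixed in the world has none). Each returns a list of dicts, best first, with "score" (0 to 1); they miss things now and then, are a little off and sometimes report something else, mostly with a low value. They report only what shows in the picture. A call takes as long as a camera call. They do not tell look-alikes from the thing itself.
- r.search_frame(camera, name): "at" ([x, y, z] in m, in world coordinates, good to about 4 mm: the middle of the surface that is visible of it).
The state is a dict: "time": time; "qpos": joint angles; "joint_velocities": joint speeds; "joint_torque": joint torques, N m; "tool_pos": TCP position; "tool_rot": TCP orientation; "wrist_force": force on the tool from outside, world axes, zero at the start; "moment": the same for the moment, N m; "width": finger opening in m; "grasp_force": force on a finger pad.
Only numpy, scipy, OpenCV 4.12 (cv2) and the standard library are available. Lean on these libraries where they do the work, as an engineer would, in place of code of your own. Each camera call takes 0.05 s, during which the arm holds its last target. There are 200 camera calls.

## Working session

There is one attempt and no reset: what is moved stays moved. The work goes in short steps, Python scripts to look and compute and a tool call to move; the robot and the scene stay as the last step left them, time stands still between calls to the robot, and variables do not carry over. Pictures are saved under pics/ and viewed, at most 14 in all, crops included, and the job is handed in when it is done.

Besides the shell and the picture viewer there is one more tool, called as name(argument=value, ...) on one line, values as JSON. play_rows: Moves the arm, as the interface text tells. Its arguments: {"type":"object","properties":{"translation":{"type":"array"},"angular":{"type":"array"},"grip":{"type":"array"},"newtons":{"type":"number"}},"required":["translation","angular","grip"]}

```bash
ls; mkdir -p pics; python3 - <<'E'
from plant import r
import cv2,numpy as np
s=r.observe(); print({k:np.round(v,3) for k,v in s.items()})
for c in ("scene","top"):
    p,d=r.snapshot(c); cv2.imwrite(f"pics/{c}0.png",p[:,:,::-1]); np.savez(f"{c}0.npz",d=d,p=p,**r.get_calibration(c))
    for n in ("chute","bush_1","guard","guard_bar","hanger","tray","switch","roller_top","marker","mug","v_block","lens_oil"):
        print(c,n,[(np.round(x["at"],3).tolist(),round(x["score"],2)) for x in r.search_frame(c,n)])
E
```

```text
pics
{'time': np.float64(0.0), 'qpos': array([-1.058,  0.508, -0.238,  1.501,  0.126,  1.149, -0.155]), 'joint_velocities': array([-0.   ,  0.001,  0.   ,  0.   ,  0.001,  0.   , -0.001]), 'joint_torque': array([ 0.0000e+00, -6.2060e+01, -2.1870e+00, -2.4964e+01,  1.3000e-02,
        1.2000e-02, -0.0000e+00]), 'tool_pos': array([0.248, 0.573, 0.23 ]), 'tool_rot': array([ 0.202,  0.979, -0.001, -0.   ]), 'wrist_force': array([-0.086,  0.007, -0.2  ]), 'moment': array([-0.071, -0.04 ,  0.004]), 'grasp_force': np.float64(0.0), 'width': np.float64(0.086)}
scene chute [([0.567, 0.132, 0.019], 0.76)]
scene bush_1 []
scene guard [([0.511, 0.14, 0.092], 0.92)]
scene guard_bar [([0.509, 0.142, 0.089], 0.66)]
scene hanger [([0.582, -0.03, 0.015], 0.56), ([0.732, -0.174, 0.052], 0.55)]
scene tray [([0.432, -0.085, 0.01], 0.91)]
scene switch [([0.487, -0.355, 0.02], 0.66), ([0.38, -0.317, 0.01], 0.65)]
scene roller_top [([0.471, -0.348, 0.069], 0.75), ([0.366, -0.32, 0.051], 0.43), ([0.565, 0.133, 0.016], 0.28)]
scene marker [([0.584, -0.03, 0.018], 0.83), ([0.469, -0.35, 0.069], 0.52)]
scene mug [([0.589, -0.481, 0.063], 0.75)]
scene v_block [([0.525, -0.462, 0.02], 0.75)]
scene lens_oil [([0.787, -0.02, 0.049], 0.8)]
top chute [([0.621, 0.163, 0.051], 0.73)]
top bush_1 [([0.429, -0.083, 0.001], 0.55)]
top guard [([0.516, 0.17, 0.087], 0.57)]
top guard_bar [([0.52, 0.171, 0.083], 0.93)]
top hanger [([0.706, -0.168, 0.01], 0.86)]
top tray [([0.428, -0.082, -0.0], 0.94)]
top switch [([0.508, -0.337, 0.027], 0.86), ([0.388, -0.307, 0.008], 0.56)]
top roller_top [([0.369, -0.324, 0.047], 0.64), ([0.48, -0.344, 0.068], 0.54), ([0.622, 0.162, 0.05], 0.29)]
top marker [([0.594, -0.024, 0.012], 0.62)]
top mug [([0.624, -0.483, 0.036], 0.89), ([0.706, -0.165, 0.007], 0.53), ([0.617, 0.163, 0.058], 0.4)]
top v_block [([0.527, -0.464, 0.025], 0.5)]
top lens_oil [([0.791, -0.02, 0.06], 0.7)]
```

View pics/scene0.png

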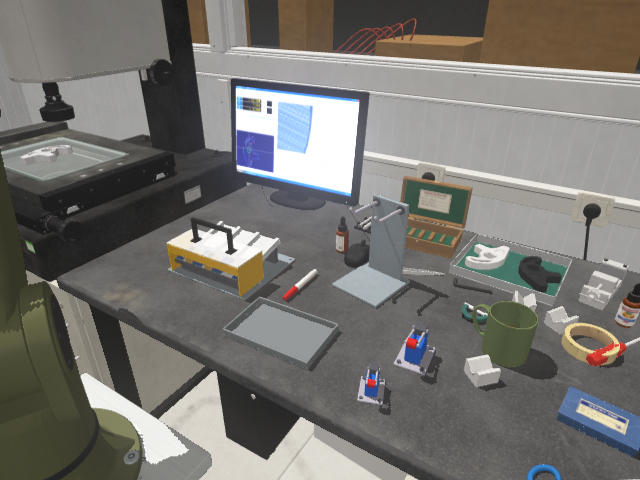

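View pics/top0.png

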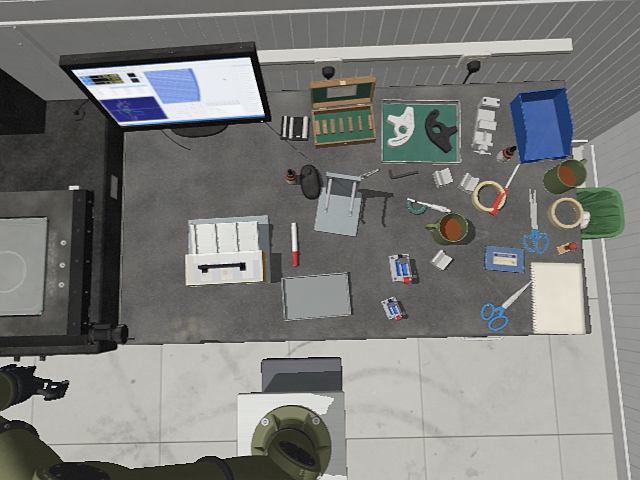

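The views show the guard over the chute's low end (top 225,267), tray (317,297), hanger (340,200), larger switch (402,268) and smaller one (393,308). Now I'll measure the poses from the depth images.

```bash
cat > h.py <<'E'
import numpy as np,cv2
from scipy.spatial.transform import Rotation as Ro
def cloud(p,d,K):
    v,u=np.mgrid[0:480,0:640]
    X=np.stack([(u-K["cx"])/K["fx"]*d,(v-K["cy"])/K["fy"]*d,d],-1)
    W=(X-K["t"])@K["R"]
    W[d<=0]=np.nan
    return W
def rect(pts):
    (c,s,a)=cv2.minAreaRect((pts*1000).astype(np.float32)); return np.round(c,1),np.round(s,1),round(a,2)
def box(W,p,x,y,z):
    with np.errstate(all='ignore'):
        m=(W[...,0]>x[0])&(W[...,0]<x[1])&(W[...,1]>y[0])&(W[...,1]<y[1])&(W[...,2]>z[0])&(W[...,2]<z[1])
    return W[m],p[m].astype(int)
def yawof(R):  # tool rot -> closing axis yaw
    return R
E
python3 - <<'E'
from h import *
for c in ("top","scene"):
    K=np.load(f"{c}0.npz"); W=cloud(K["p"],K["d"],K); p=K["p"]
    print(c, "cam at", np.round(-K["R"].T@K["t"],3), K["fx"])
    for n,b in dict(tab=((.45,.55),(-.25,-.2),(-.02,.02)),bar=((.4,.65),(.0,.3),(.125,.16)),hood=((.4,.7),(-.0,.32),(.078,.1)),allchute=((.38,.8),(.0,.34),(.004,.2)),basech=((.38,.8),(.0,.34),(.003,.012)),
      tray=((.34,.55),(-.22,.05),(.008,.03)),hang=((.6,.85),(-.3,-.06),(.004,.012)),hangtop=((.6,.85),(-.3,-.06),(.17,.23)),swL=((.43,.58),(-.41,-.27),(.035,.12)),swLall=((.43,.58),(-.41,-.27),(.003,.12))).items():
        q,col=box(W,p,*b)
        if len(q)<5: print(n,len(q)); continue
        print(n,len(q),*rect(q[:,:2]),"z",np.round(np.percentile(q[:,2],[1,50,99]),4))
    q,col=box(W,p,(.43,.58),(-.41,-.27),(.03,.12)); m=(col[:,0]>150)&(col[:,1]<80); print("red",m.sum(),np.round(q[m].mean(0),4),*rect(q[m][:,:2]),np.round(q[m].max(0),4))
    q,col=box(W,p,(.4,.65),(.0,.3),(.12,.16)); m=col.max(1)<70; print("black",m.sum(),np.round(np.median(q[m],0),4),*rect(q[m][:,:2]))
E
```

```text
top cam at [ 0.411 -0.104  1.368] 447.4051899574691
tab 527 [ 500.  -224.8] [ 49.4 100.5] 89.18 z [-0.0041  0.0015  0.0085]
bar 173 [519.8 176.1] [ 10.4 119.7] 1.58 z [0.1271 0.1463 0.1532]
hood 2226 [563.4 177.9] [177.5 223.2] 1.64 z [0.0804 0.087  0.0933]
allchute 7124 [590.2 169.8] [339.6 419.6] 89.95 z [0.0041 0.0568 0.1472]
basech 3452 [590.1 170. ] [419.7 339.9] 0.0 z [0.003  0.005  0.0113]
tray 818 [448.2 -83.2] [208.3 262.5] 1.91 z [0.008  0.0109 0.0244]
hang 1927 [ 724.5 -180.3] [239.4 248.3] 89.7 z [0.0041 0.0076 0.0119]
hangtop 465 [ 697.  -161.1] [ 93.8 111.8] 79.06 z [0.1725 0.1977 0.2099]
swL 257 [ 505.5 -343. ] [87.3 28.9] 6.23 z [0.0355 0.0631 0.0824]
swLall 1088 [ 504.9 -340. ] [149.6 140. ] 0.03 z [0.003  0.0064 0.0779]
red 27 [ 0.47   -0.3465  0.0778] [ 470.1 -346.3] [15.1 12.8] 11.03 [ 0.4784 -0.3399  0.0842]
black 148 [0.5196 0.1766 0.1466] [519.7 176.1] [  9.7 119.7] 1.59
scene cam at [-0.143 -0.54   0.614] 454.3247452157909
tab 812 [ 499.9 -225. ] [49.9 99.7] 89.86 z [-0.0028 -0.0005  0.0023]
bar 262 [518.7 178.1] [ 14.1 121.8] 0.52 z [0.1256 0.1423 0.147 ]
hood 1869 [517.9 178.1] [ 94.6 225.8] 1.49 z [0.0785 0.0853 0.0959]
allchute 6370 [561.7 128.9] [344.6 274. ] 72.38 z [0.0043 0.0607 0.1448]
basech 1483 [580.4 159.3] [333.9 387. ] 87.5 z [0.0031 0.0056 0.0116]
tray 1176 [457.3 -82. ] [188.2 201.9] 3.08 z [0.0082 0.0145 0.0196]
hang 1898 [ 747.4 -166.2] [182.6 275.8] 69.12 z [0.0043 0.0072 0.011 ]
hangtop 741 [ 694.1 -162.9] [ 93.5 113.3] 80.75 z [0.1712 0.1917 0.205 ]
swL 492 [ 497.5 -344.4] [77.5 29.3] 4.99 z [0.0358 0.062  0.0767]
swLall 1226 [ 504.1 -332.3] [92.9 82.1] 5.16 z [0.0033 0.0206 0.0761]
red 72 [ 0.4647 -0.3472  0.0733] [ 465.4 -347. ] [15.3 12.4] 87.82 [ 0.4716 -0.3394  0.0781]
black 236 [0.5153 0.1779 0.141 ] [516.7 177.4] [ 10.3 121.6] 0.3
```

```bash
python3 - <<'E'
import cv2
t=cv2.imread("pics/top0.png"); cv2.imwrite("pics/topcrop.png",cv2.resize(t[150:330,170:450],None,fx=2.85,fy=2.85,interpolation=cv2.INTER_CUBIC))
E
```

```text
(no output)
```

View pics/topcrop.png

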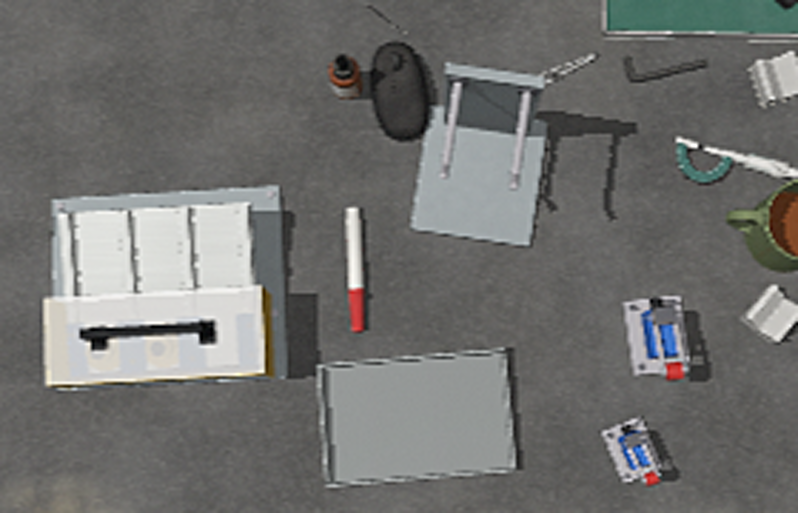

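The crop shows the guard bar (80–215, 332), prongs (445–525, 180) and two faint bushes under the clear top (95,355 and 160,350). Next I'll write a move helper.

```bash
cat >> h.py <<'E'
def Rt(yaw,pitch=0.):
    """tool y along horizontal dir 'yaw' (rad), z down; pitch: tool leaned so z is normal to a floor rising along yaw"""
    c,s=np.cos(yaw),np.sin(yaw); cp,sp=np.cos(pitch),np.sin(pitch)
    y=np.array([c*cp,s*cp,sp]); z=np.array([c*sp,s*sp,-cp]); return np.stack([np.cross(y,z),y,z],1)
def rel(wps,cur=None):
    """wps: list of (pos,R) -> print shift cm, rotvec deg, in the current tool axes"""
    from plant import r
    s=r.observe(); p0=np.array(s["tool_pos"]); R0=Ro.from_quat(s["tool_rot"]).as_matrix()
    print("t",round(float(s["time"]),2),"tcp",np.round(p0,4),"w",round(float(s["width"]),4),"gf",round(float(s["grasp_force"]),1),"F",np.round(s["wrist_force"],1),"q",np.round(s["qpos"],2))
    for p,R in wps:
        print(np.round(R0.T@(np.array(p)-p0)*100,2).tolist(),np.round(Ro.from_matrix(R0.T@R).as_rotvec(degrees=True),1).tolist())
E
python3 - <<'E'
from h import *
from plant import r
a=np.radians(1.6)
rel([([.33,.30,.30],Rt(a)),([.46,.177,.36],Rt(a))])
k=r.get_calibration("wrist"); s=r.observe(); R0=Ro.from_quat(s["tool_rot"]).as_matrix()
print("cam in tool",R0.T@(-k["R"].T@k["t"]-s["tool_pos"]), "axis",R0.T@k["R"][2],k["fx"])
E
```

```text
t 1.3 tcp [0.2479 0.5737 0.2313] w 0.0855 gf 0.0 F [ 0.6 -0.7  0.8] q [-1.06  0.51 -0.24  1.5   0.13  1.15 -0.15]
[-18.39, -21.87, -6.87] [-0.0, -0.0, 65.0]
[-35.2, -28.01, -12.87] [-0.0, -0.0, 65.0]
cam in tool [ 0.06891467 -0.00021952 -0.14244284] axis [-0.27394224 -0.00125962  0.96174532] 422.43907136730576
```

play_rows(translation=[[-18.4,-21.9,-6.9],[-18.4,-21.9,-6.9],[-18.4,-21.9,-6.9],[-18.4,-21.9,-6.9],[-18.4,-21.9,-6.9],[-18.4,-21.9,-6.9],[-35.2,-28.0,-12.9],[-35.2,-28.0,-12.9]], angular=[[0,0,65],[0,0,65],[0,0,65],[0,0,65],[0,0,65],[0,0,65],[0,0,65],[0,0,65]], grip=[0.3,0.3,0.3,0.3,0.3,0.3,0.3,0.3])

```text
time: 2.1
tool_pos: [0.3992, 0.2331, 0.3334]
tool_rot: [0.699, 0.715, 0.001, -0.0]
wrist_force: [1.9, 1.8, -0.2]
width: 0.06
grasp_force: 0.0
```

```bash
python3 - <<'E'
from h import *
a=np.radians(1.6)
rel([([.50,.177,.36],Rt(a))])
E
```

```text
t 2.1 tcp [0.3992 0.2331 0.3334] w 0.06 gf 0.0 F [ 1.9  1.8 -0.2] q [-0.68  0.17  0.12  1.72 -0.02  1.25 -0.53]
[-5.85, 9.94, -2.66] [0.0, -0.1, -0.2]
```

play_rows(translation=[[-3,5,-2.7],[-5.8,10,-2.7],[-5.8,10,-2.7],[-5.8,10,-2.7],[-5.8,10,-2.7]], angular=[[0,0,0],[0,0,0],[0,0,0],[0,0,0],[0,0,0]], grip=[0.3,0.3,0.3,0.3,0.3])

```text
time: 2.6
tool_pos: [0.5002, 0.1797, 0.3588]
tool_rot: [0.697, 0.717, -0.0, -0.0]
wrist_force: [-1.0, 0.4, -0.6]
width: 0.0596
grasp_force: 0.0
```

```bash
cat >> h.py <<'E'
def look(name):
    from plant import r
    K=r.get_calibration("wrist"); p,d=r.snapshot("wrist"); cv2.imwrite(f"pics/{name}.png",p[:,:,::-1]); np.savez(f"{name}.npz",d=d,p=p,**K)
    return cloud(p,d,K),p
E
python3 - <<'E'
from h import *
W,p=look("w1")
for n,b in dict(bar=((.4,.65),(.0,.3),(.13,.16)),hood=((.4,.7),(-.0,.32),(.075,.1)),base=((.38,.8),(.0,.34),(.004,.009))).items():
    q,c=box(W,p,*b); print(n,len(q),*rect(q[:,:2]),np.round(np.percentile(q[:,2],[1,50,99]),4))
a=np.radians(1.6); rel([([.519,.177,.2],Rt(a)),([.519,.177,.123],Rt(a))])
E
```

```text
bar 1642 [520.1 177.6] [ 10.1 119.4] 1.56 [0.1401 0.1457 0.1475]
hood 18524 [520.2 177.3] [ 90.3 222. ] 1.58 [0.084  0.0859 0.0901]
base 4097 [538.5 152.2] [291.7 300.3] 1.57 [0.0041 0.0057 0.0083]
t 2.65 tcp [0.4997 0.1803 0.3589] w 0.0601 gf 0.0 F [-0.3 -0.  -0.8] q [-0.52  0.28  0.18  1.51 -0.05  1.35 -0.31]
[-0.4, 1.94, 15.89] [-0.1, -0.0, 0.1]
[-0.4, 1.95, 23.59] [-0.1, -0.0, 0.1]
```

View pics/w1.png

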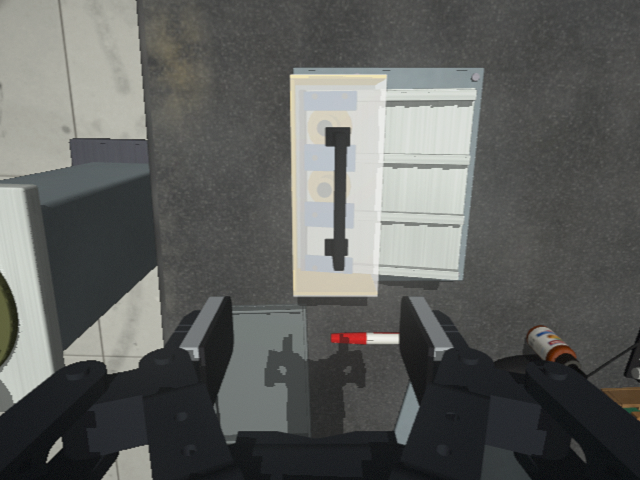

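The wrist view shows the guard with its bar (340,200). Bushes are in the +y lane (325,127) and the middle lane (320,188), and the third lane looks empty. Next I grasp the bar.

play_rows(translation=[[-0.3,2.0,4],[-0.3,2.0,8.5],[-0.3,2.0,13],[-0.3,2.0,17],[-0.3,2.0,20.5],[-0.3,2.0,23.5],[-0.3,2.0,23.6],[-0.3,2.0,23.6]], angular=[[0,0,0],[0,0,0],[0,0,0],[0,0,0],[0,0,0],[0,0,0],[0,0,0],[0,0,0]], grip=[0.3,0.3,0.3,0.3,0.3,0.3,0.3,0.3])

```text
time: 3.45
tool_pos: [0.52, 0.1781, 0.1237]
tool_rot: [0.696, 0.718, -0.0, -0.0]
wrist_force: [0.5, 0.9, 0.3]
width: 0.0598
grasp_force: 0.0
```

play_rows(translation=[[0,0,0],[0,0,0],[0,0,0],[0,0,0],[0,0,0],[0,0,0]], angular=[[0,0,0],[0,0,0],[0,0,0],[0,0,0],[0,0,0],[0,0,0]], grip=[1,1,1,1,1,1], newtons=70)

```text
time: 4.05
tool_pos: [0.5207, 0.1773, 0.1242]
tool_rot: [0.697, 0.717, 0.001, 0.0]
wrist_force: [-2.3, -0.1, 7.0]
width: 0.0086
grasp_force: 68.4
```

```bash
python3 - <<'E'
from h import *
a=np.radians(1.6)
rel([])
E
```

```text
t 4.05 tcp [0.5207 0.1773 0.1242] w 0.0086 gf 68.4 F [-2.3 -0.1  7. ] q [-0.48  0.51  0.16  1.85 -0.11  0.79 -0.24]
```

play_rows(translation=[[0,0,-1.5],[0,0,-4],[0,0,-7],[0,0,-10],[0,0,-13],[0,0,-13],[0,0,-13]], angular=[[0,0,0],[0,0,0],[0,0,0],[0,0,0],[0,0,0],[0,0,0],[0,0,0]], grip=[1,1,1,1,1,1,1])

```text
time: 4.75
tool_pos: [0.5205, 0.1771, 0.2532]
tool_rot: [0.697, 0.717, 0.0, 0.0]
wrist_force: [0.0, -0.7, -3.1]
width: 0.0088
grasp_force: 68.8
```

```bash
python3 - <<'E'
from h import *
from scipy import optimize
for c in ("top","scene"):
    K=np.load(f"{c}0.npz"); W=cloud(K["p"],K["d"],K); p=K["p"]
    q,_=box(W,p,(.58,.85),(-.26,-.06),(.18,.22))
    # split prong vs upright
    print(c,len(q), np.round(np.percentile(q,[1,99],axis=0),3).tolist())
    u,_=box(W,p,(.72,.80),(-.25,-.08),(.195,.215)); print("upright",*rect(u[:,:2]))
    for yr in ((-.16,-.08),(-.25,-.16)):
        m=(q[:,1]>yr[0])&(q[:,1]<yr[1])&(q[:,0]<.735); Q=q[m]
        if len(Q)>5:
            f=np.polyfit(Q[:,0],Q[:,1],1); print("prong",m.sum(),np.degrees(np.arctan(f[0])),"y at x=.68",np.polyval(f,.68),"xmin",np.percentile(Q[:,0],2),"zmed",np.median(Q[:,2]))
    # base plate: gray-blue within z 4..12mm
    b,col=box(W,p,(.60,.80),(-.26,-.05),(.004,.013))
    m=(col.min(1)>95); print("base",m.sum(),*rect(b[m][:,:2]))
    b,col=box(W,p,(.34,.55),(-.22,.05),(-.01,.03)); m=(col.min(1)>95); print("tray",m.sum(),*rect(b[m][:,:2]))
E
```

```text
top 446 [[0.64, -0.214, 0.182], [0.755, -0.119, 0.21]]
upright [ 734.7 -168.7] [93.9 35.8] 80.92
prong 93 -10.130240192973355 y at x=.68 -0.12520367088425324 xmin 0.6498158254272708 zmed 0.19505257313647098
prong 130 -11.953474098298155 y at x=.68 -0.19242453821030886 xmin 0.6382274979195184 zmed 0.19593302336528257
base 1470 [ 700.2 -155.8] [207.6 199.6] 89.94
tray 3890 [444.7 -85.2] [209.  269.7] 0.08
scene 625 [[0.638, -0.216, 0.18], [0.751, -0.119, 0.206]]
upright [ 741.8 -170. ] [92.1 16.5] 80.38
prong 109 -10.278154932679954 y at x=.68 -0.12611510793548017 xmin 0.6474749718268261 zmed 0.19171858233666383
prong 226 -10.134100341943919 y at x=.68 -0.19307949827537524 xmin 0.6370009412677302 zmed 0.19275803929502075
base 1765 [ 714.7 -167.5] [136.5 200.8] 77.22
tray 6149 [445. -85.] [210. 270.] 0.01
```

```bash
python3 - <<'E'
from h import *
a=np.radians(-10); u=np.array([np.cos(a),np.sin(a),0]); s=np.array([.678,-.1587,0]); R=Rt(a)
rel([(s-.10*u+[0,0,.211],R),(s-.05*u+[0,0,.211],R),(s+[0,0,.211],R)])
E
```

```text
t 4.75 tcp [0.5205 0.1771 0.2532] w 0.0088 gf 68.8 F [ 0.  -0.7 -3.1] q [-0.5   0.37  0.18  1.67 -0.07  1.11 -0.27]
[-32.0, 4.99, 4.22] [0.0, -0.0, 11.6]
[-33.0, 9.89, 4.22] [0.0, -0.0, 11.6]
[-34.01, 14.79, 4.22] [0.0, -0.0, 11.6]
```

play_rows(translation=[[-3,0.5,0],[-7,1,0],[-11.5,2,0],[-16,2.5,0],[-20.5,3.5,0],[-25,4,1],[-29,4.5,3],[-32,5,4.2]], angular=[[0,0,1.5],[0,0,3],[0,0,4.5],[0,0,6],[0,0,7.5],[0,0,9],[0,0,10.5],[0,0,11.6]], grip=[1,1,1,1,1,1,1,1])

```text
time: 5.55
tool_pos: [0.5779, -0.1444, 0.2081]
tool_rot: [0.767, 0.642, -0.002, -0.001]
wrist_force: [0.4, 0.9, -3.4]
width: 0.0086
grasp_force: 68.8
```

play_rows(translation=[[0,0,0],[0,0,0]], angular=[[0,0,0],[0,0,0]], grip=[1,1])

```text
time: 5.75
tool_pos: [0.5785, -0.1417, 0.2089]
tool_rot: [0.766, 0.642, -0.001, -0.002]
wrist_force: [0.1, 1.2, -2.2]
width: 0.0086
grasp_force: 68.8
```

```bash
python3 - <<'E'
from h import *
from plant import r
W,p=look("w2")
p,d=r.snapshot("scene"); cv2.imwrite("pics/s2.png",cv2.resize(p[150:390,180:500,::-1],None,fx=2,fy=2))
K=r.get_calibration("scene"); Ws=cloud(p,d,K)
q,col=box(Ws,p,(.5,.64),(-.22,-.06),(.215,.24)); m=col.max(1)<70; print("bar",m.sum(),*rect(q[m][:,:2]),np.percentile(q[m][:,2],[5,50,95]))
a=np.radians(-10); u=np.array([np.cos(a),np.sin(a),0]); s=np.array([.678,-.1587,0]); R=Rt(a)
rel([(s-.10*u+[0,0,.211],R),(s+[0,0,.211],R)])
E
```

```text
bar 166 [ 571.6 -157.5] [23.3 82.1] 2.58 [0.21659741 0.22664528 0.23251956]
t 5.85 tcp [ 0.5794 -0.1398  0.2103] w 0.0081 gf 68.8 F [-0.4  0.7 -2.3] q [ 0.02  0.49  0.29  1.62 -0.15  1.06  0.17]
[-0.15, 0.03, -0.07] [-0.1, -0.1, 0.1]
[-0.17, 10.03, -0.09] [-0.1, -0.1, 0.1]
```

View pics/s2.png

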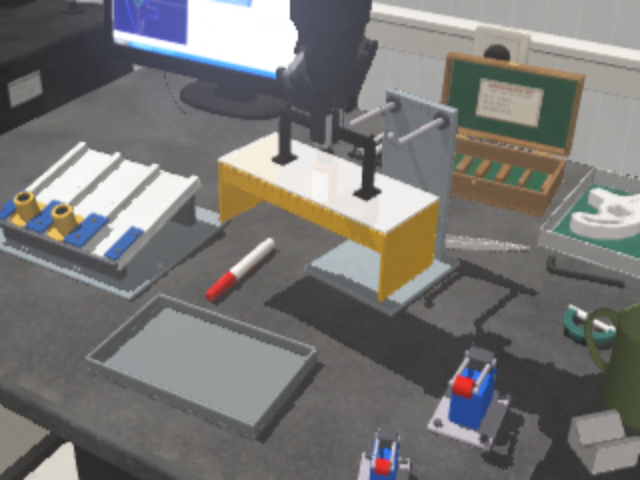

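View pics/w2.png

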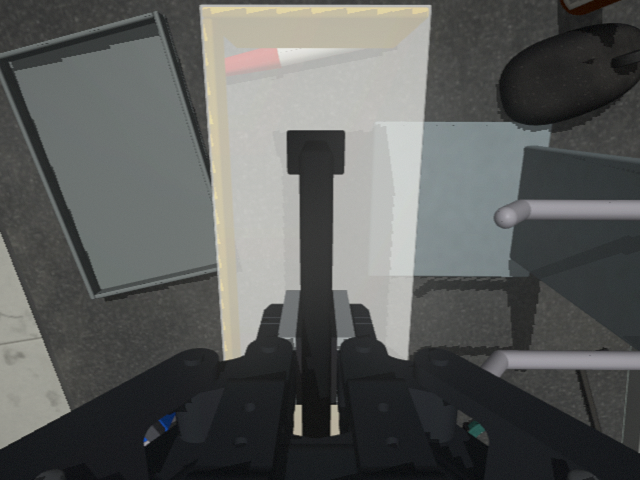

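The scene view shows the guard level in front of the prongs, two bushes (25,205 and 62,215) and an empty third lane. The wrist view has both prongs at rows 210 and 360, parallel to the tool's y. I'll check the alignment numerically.

```bash
python3 - <<'E'
from h import *
K=np.load("w2.npz"); W=cloud(K["p"],K["d"],K); p=K["p"]
a=np.radians(-10); u=np.array([np.cos(a),np.sin(a)]); v=np.array([-u[1],u[0]]); s=np.array([.678,-.1587])
q,_=box(W,p,(.6,.8),(-.3,-.05),(.17,.24)); X=(q[:,:2]-s)@u; Y=(q[:,:2]-s)@v
m=(X<.06)
for lo,hi in ((0,.07),(-.07,0)):
    k=m&(Y>lo)&(Y<hi); k2=k&(X>-.015)
    print(k.sum(), "ymid",np.round(np.percentile(Y[k2],[5,50,95]),4),"slope",np.polyfit(X[k2],Y[k2],1)[0],"xmin",X[k].min(),"zmax level",np.percentile(q[k2][:,2],95),"tip z",q[k][:,2].max())
b,col=box(W,p,(.5,.66),(-.2,-.03),(.215,.25)); k=col.max(1)<70; B=b[k]; print("bar",np.round(np.percentile((B[:,:2]-s)@u,[5,50,95]),3),"ymax",((B[:,:2]-s)@v).max(),B[:,2].mean())
E
```

```text
10494 ymid [0.0309 0.0349 0.0379] slope -0.012016045408591672 xmin -0.09146292659143986 zmax level 0.19449942218884117 tip z 0.2086787771002267
5290 ymid [-0.0341 -0.0299 -0.0278] slope -0.006630994586311908 xmin -0.07876160438036067 zmax level 0.19449264766305055 tip z 0.20557399274621446
bar [-0.112 -0.1   -0.088] ymax 0.05994909686448882 0.231979069995551
```

play_rows(translation=[[0,2,0],[0,4.5,0],[0,7,0],[0,9,0],[0,10,0],[0,10,0],[0,10,0]], angular=[[0,0,0],[0,0,0],[0,0,0],[0,0,0],[0,0,0],[0,0,0],[0,0,0]], grip=[1,1,1,1,1,1,1])

```text
time: 6.55
tool_pos: [0.6778, -0.1573, 0.2109]
tool_rot: [0.765, 0.644, -0.0, -0.0]
wrist_force: [-0.0, -0.2, -2.7]
width: 0.0089
grasp_force: 53.9
```

play_rows(translation=[[0,0,0.8],[0,0,1.6],[0,0,2.2],[0,0,2.5],[0,0,2.7],[0,0,2.7]], angular=[[0,0,0],[0,0,0],[0,0,0],[0,0,0],[0,0,0],[0,0,0]], grip=[1,1,1,1,1,1])

```text
time: 7.15
tool_pos: [0.6781, -0.1586, 0.1838]
tool_rot: [0.766, 0.643, -0.0, -0.0]
wrist_force: [-0.0, 0.7, -2.2]
width: 0.0082
grasp_force: 71.6
```

```bash
python3 - <<'E'
from h import *
a=np.radians(-10);rel([([.678,-.1587,.182],Rt(a))])
E
```

```text
t 7.15 tcp [ 0.6781 -0.1586  0.1838] w 0.0082 gf 71.6 F [-0.   0.7 -2.2] q [ 0.05  0.67  0.27  1.36 -0.18  1.14  0.17]
[-0.01, -0.01, 0.18] [-0.0, 0.0, 0.0]
```

play_rows(translation=[[0,0,0.1],[0,0,0.2],[0,0,0.3],[0,0,0.3]], angular=[[0,0,0],[0,0,0],[0,0,0],[0,0,0]], grip=[1,1,1,1])

```text
time: 7.55
tool_pos: [0.6784, -0.1588, 0.1822]
tool_rot: [0.766, 0.643, 0.0, 0.001]
wrist_force: [-2.9, 0.3, 3.0]
width: 0.0082
grasp_force: 72.5
```

play_rows(translation=[[0,0,0],[0,0,0],[0,0,0],[0,0,0],[0,0,0]], angular=[[0,0,0],[0,0,0],[0,0,0],[0,0,0],[0,0,0]], grip=[0.8,0.6,0.5,0.5,0.5])

```text
time: 8.05
tool_pos: [0.6782, -0.1586, 0.181]
tool_rot: [0.766, 0.643, -0.0, -0.0]
wrist_force: [-0.3, -0.2, 0.1]
width: 0.0428
grasp_force: 0.0
```

play_rows(translation=[[0,0,0],[0,0,-1],[0,0,-4],[0,0,-8],[0,0,-12],[0,0,-12]], angular=[[0,0,0],[0,0,0],[0,0,0],[0,0,0],[0,0,0],[0,0,0]], grip=[0.5,0.5,0.5,0.5,0.5,0.5])

```text
time: 8.65
tool_pos: [0.6803, -0.1598, 0.3088]
tool_rot: [0.766, 0.643, 0.003, 0.005]
wrist_force: [0.0, -0.2, 0.8]
width: 0.0429
grasp_force: 0.0
```

```bash
python3 - <<'E'
from h import *
from plant import r
W,p=look("w3"); a=np.radians(-10); u=np.array([np.cos(a),np.sin(a)]); v=np.array([-u[1],u[0]]); s=np.array([.678,-.1587])
b,col=box(W,p,(.6,.76),(-.3,-.03),(.195,.22)); k=col.max(1)<70; B=b[k]; Y=(B[:,:2]-s)@v; k=abs(Y)<.07; B=B[k]
print("bar",len(B),np.round(np.percentile((B[:,:2]-s)@u,[5,50,95]),3),"y",np.round(np.percentile(Y,[1,99]),3),np.percentile(B[:,2],[5,50,95]),*rect(B[:,:2]))
# bushes from scene cam
p,d=r.snapshot("scene"); K=r.get_calibration("scene"); cv2.imwrite("pics/s3.png",p[:,:,::-1])
print([(np.round(x["at"],3).tolist(),round(x["score"],2)) for x in r.search_frame("scene","bush_1")])
b=np.radians(1.57); rel([([.45,.2,.33],Rt(b)),([.50,.19,.30],Rt(b))])
E
```

```text
bar 1162 [-0.003  0.001  0.059] y [-0.057  0.06 ] [0.19767757 0.20360617 0.20473083] [ 706.9 -162.8] [118.9  67.1] 80.29
[([0.498, 0.236, 0.054], 0.71), ([0.504, 0.172, 0.052], 0.65)]
t 8.8 tcp [ 0.678  -0.1586  0.3013] w 0.0426 gf 0.0 F [ 0.2 -0.3 -0.7] q [ 0.05  0.6   0.29  1.16 -0.16  1.4   0.15]
[31.37, -28.66, -2.87] [0.0, -0.0, -11.5]
[31.25, -23.57, 0.13] [0.0, -0.0, -11.5]
```

View pics/s3.png

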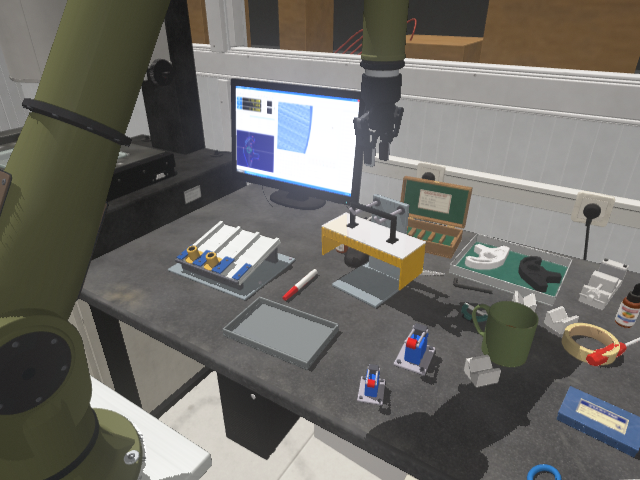

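The guard hangs on both prongs (375,225). Both bushes are visible at (195,252) and (213,260). Next I move over the chute.

play_rows(translation=[[4,-3,0],[8.5,-6,0],[13,-10,0],[17,-13,0],[21.5,-16.5,0],[26,-20,0],[31,-23.5,0],[31.2,-23.5,0]], angular=[[0,0,-2],[0,0,-4],[0,0,-6],[0,0,-8],[0,0,-10],[0,0,-11.5],[0,0,-11.5],[0,0,-11.5]], grip=[0.45,0.45,0.45,0.45,0.45,0.45,0.45,0.45])

```text
time: 9.6
tool_pos: [0.4982, 0.1918, 0.3001]
tool_rot: [0.697, 0.717, -0.001, -0.001]
wrist_force: [0.7, 0.1, -0.1]
width: 0.047
grasp_force: 0.0
```

play_rows(translation=[[0,0,0],[0,0,0],[0,0,0]], angular=[[0,0,0],[0,0,0],[0,0,0]], grip=[0.45,0.45,0.45])

```text
time: 9.9
tool_pos: [0.5009, 0.188, 0.3004]
tool_rot: [0.698, 0.716, -0.001, 0.0]
wrist_force: [0.0, -0.3, 0.5]
width: 0.0465
grasp_force: 0.0
```

```bash
cat >> h.py <<'E'
A=np.radians(1.57); U=np.array([np.cos(A),np.sin(A),0]); V=np.array([-U[1],U[0],0]); CH=np.array([.5201,.1775,0])+.06*U
def floor_pt(s,y,h):
    "world point: s along lane from stop, y lane, h above floor (normal)"
    x=-.09+s*np.cos(.2)-h*np.sin(.2); z=.030+s*np.sin(.2)+h*np.cos(.2); return CH+x*U+y*V+[0,0,z]
E
python3 - <<'E'
from h import *
W,p=look("w4")
L=(W-CH); X=L@U; Y=L@V; Z=W[...,2]
S=(X+.09)*np.cos(.2)+(Z-.03)*np.sin(.2); H=-(X+.09)*np.sin(.2)+(Z-.03)*np.cos(.2)
from plant import r
print([(np.round(x["at"],3).tolist(),round(x["score"],2)) for x in r.search_frame("wrist","bush_1")])
fl=(abs(Y)<.1)&(S>.07)&(S<.15); print("floor/walls H pct",np.percentile(H[fl],[5,25,50,75,95]))
hs=np.histogram(Y[fl&(H>.006)&(H<.013)],bins=np.arange(-.1,.1,.004)); print("walls",[(round(b,3),int(n)) for b,n in zip(hs[1],hs[0]) if n>80])
nk=(H>.027)&(H<.037)&(S>-.02)&(S<.1)&(abs(Y)<.12)
for lo,hi in ((.03,.095),(-.03,.03),(-.095,-.03)):
    m=nk&(Y>lo)&(Y<hi); print(lo,m.sum(), rect(np.stack([S[m],Y[m]],1)) if m.sum()>20 else "", np.median(H[m]) if m.sum() else "")
b,c=box(W,p,(.34,.55),(-.22,.05),(.01,.025)); print("tray",len(b),*rect(b[:,:2]))
rel([])
E
```

```text
[([0.515, 0.184, 0.045], 0.85), ([0.512, 0.24, 0.046], 0.75)]
floor/walls H pct [-0.00062487  0.00126548  0.31010909  0.33124297  0.3452095 ]
walls [(np.float64(-0.096), 217), (np.float64(-0.092), 239), (np.float64(-0.088), 104), (np.float64(-0.036), 301), (np.float64(-0.032), 358), (np.float64(-0.028), 286), (np.float64(0.024), 151), (np.float64(0.028), 406), (np.float64(0.032), 416), (np.float64(0.088), 437), (np.float64(0.092), 457)]
0.03 700 (array([25.1, 62.2]), array([25.5, 24.8]), 1.24) 0.032089019696156504
-0.03 617 (array([25. ,  0.6]), array([25.1, 24.5]), 45.84) 0.032173642991874855
-0.095 0  
tray 889 [505.4 -31. ] [ 90.3 148.7] 26.32
t 10.0 tcp [0.5012 0.1877 0.3007] w 0.0467 gf 0.0 F [ 0.2 -0.8  0.3] q [-0.54  0.32  0.19  1.62 -0.06  1.21 -0.31]
```

View pics/w4.png

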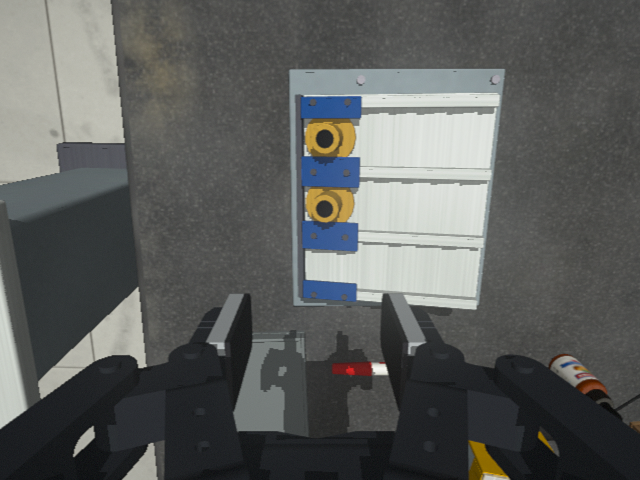

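The wrist view shows necks at (325,138) and (325,207) under the strips, and the chute model fits to within 1 mm. I'll grasp the first bush in the +y lane with the tool tilted normal to the floor.

```bash
python3 - <<'E'
from h import *
R=Rt(A,.2)
rel([(floor_pt(.025,.062,.10),R),(floor_pt(.025,.062,.011),R)])
E
```

```text
t 10.0 tcp [0.5012 0.1877 0.3007] w 0.0467 gf 0.0 F [ 0.2 -0.8  0.3] q [-0.54  0.32  0.19  1.62 -0.06  1.21 -0.31]
[5.14, -0.68, 16.77] [-11.5, 0.1, -0.2]
[5.15, 1.09, 25.49] [-11.5, 0.1, -0.2]
```

play_rows(translation=[[5.1,-0.7,4],[5.1,-0.7,8.5],[5.1,-0.7,13],[5.1,-0.7,16.8],[5.1,0,20],[5.1,0.6,23],[5.1,1.1,25.5],[5.1,1.1,25.5]], angular=[[-4,0,0],[-8,0,0],[-11.5,0,0],[-11.5,0,0],[-11.5,0,0],[-11.5,0,0],[-11.5,0,0],[-11.5,0,0]], grip=[0.42,0.42,0.42,0.42,0.42,0.42,0.42,0.42])

```text
time: 10.8
tool_pos: [0.5099, 0.2385, 0.0431]
tool_rot: [0.695, 0.712, 0.069, 0.07]
wrist_force: [-1.6, -1.1, 0.2]
width: 0.0493
grasp_force: 0.0
```

```bash
python3 - <<'E'
from h import *
rel([(floor_pt(.025,.062,.011),Rt(A,.2)),(floor_pt(.100,.062,.011),Rt(A,.2))])
E
```

```text
t 10.8 tcp [0.5099 0.2385 0.0431] w 0.0493 gf 0.0 F [-1.6 -1.1  0.2] q [-0.65  0.58  0.16  2.06  0.02  0.33 -0.52]
[0.08, 0.13, -0.24] [-0.2, 0.2, -0.1]
[0.1, 7.63, -0.27] [-0.2, 0.2, -0.1]
```

play_rows(translation=[[0,0.1,-0.1],[0,0.1,-0.1],[0,0.1,-0.1],[0,0.1,-0.1],[0,0.1,-0.1]], angular=[[0,0,0],[0,0,0],[0,0,0],[0,0,0],[0,0,0]], grip=[0.7,1,1,1,1], newtons=40)

```text
time: 11.3
tool_pos: [0.5117, 0.2409, 0.0486]
tool_rot: [0.694, 0.713, 0.073, 0.07]
wrist_force: [-1.3, -0.8, 7.4]
width: 0.0245
grasp_force: 40.0
```

```bash
python3 - <<'E'
from h import *
rel([(floor_pt(.025,.062,.011),Rt(A,.2)),(floor_pt(.100,.062,.011),Rt(A,.2))])
E
```

```text
t 11.3 tcp [0.5117 0.2409 0.0486] w 0.0245 gf 40.0 F [-1.3 -0.8  7.4] q [-0.66  0.57  0.16  2.06  0.02  0.34 -0.52]
[-0.16, -0.16, 0.26] [0.1, -0.1, -0.1]
[-0.15, 7.34, 0.28] [0.1, -0.1, -0.1]
```

play_rows(translation=[[0,0.5,-0.1],[0,1.5,-0.1],[0,2.5,-0.1],[0,3.5,-0.1],[0,4.5,-0.1],[0,5.5,-0.1],[0,6.5,-0.1],[0,7.5,-0.1]], angular=[[0,0,0],[0,0,0],[0,0,0],[0,0,0],[0,0,0],[0,0,0],[0,0,0],[0,0,0]], grip=[1,1,1,1,1,1,1,1])

```text
time: 12.1
tool_pos: [0.5831, 0.2426, 0.0632]
tool_rot: [0.694, 0.713, 0.07, 0.069]
wrist_force: [-9.0, -0.5, 7.8]
width: 0.0247
grasp_force: 40.2
```

```bash
python3 - <<'E'
from h import *
rel([(floor_pt(.100,.062,.011),Rt(A,.2)),(floor_pt(.100,.062,.06),Rt(A,.2))])
K=np.load("top0.npz"); W=cloud(K["p"],K["d"],K); p=K["p"]
b,c=box(W,p,(.35,.51),(-.20,.03),(-.01,.03)); m=(c.min(1)>118)&(c.max(1)<190); print("tray",m.sum(),*rect(b[m][:,:2]))
d=np.load("scene0.npz"); W=cloud(d["p"],d["d"],d); b,c=box(W,d["p"],(.33,.52),(-.21,.03),(.009,.025)); print(*rect(b[:,:2]))
E
```

```text
t 12.1 tcp [0.5831 0.2426 0.0632] w 0.0247 gf 40.2 F [-9.  -0.5  7.8] q [-0.56  0.62  0.13  1.87  0.02  0.48 -0.46]
[-0.14, 0.06, 0.27] [-0.2, 0.0, -0.0]
[-0.14, 0.04, -4.63] [-0.2, 0.0, -0.0]
tray 2725 [431.9 -82.7] [129.1 202.9] 3.43
[430.1 -83.5] [133.8 201.9] 3.08
```

```bash
python3 - <<'E'
from h import *
R=Rt(A,.2);R0=Rt(A)
rel([(floor_pt(.100,.062,.074),R),([.428,-.033,.15],R0),([.428,-.033,.07],R0),([.428,-.033,.020],R0)])
E
```

```text
t 12.1 tcp [0.5831 0.2426 0.0632] w 0.0247 gf 40.2 F [-9.  -0.5  7.8] q [-0.56  0.62  0.13  1.87  0.02  0.48 -0.46]
[-0.14, 0.04, -6.03] [-0.2, 0.0, -0.0]
[-27.13, -14.24, -11.68] [11.3, 0.0, -0.0]
[-27.13, -15.81, -3.83] [11.3, 0.0, -0.0]
[-27.13, -16.79, 1.07] [11.3, 0.0, -0.0]
```

play_rows(translation=[[0,0,-2],[0,0,-5],[0,0,-8],[-3.5,-2,-11.7],[-8,-4,-11.7],[-12,-6,-11.7],[-16,-8.5,-11.7],[-20,-10.5,-11.7]], angular=[[0,0,0],[0,0,0],[0,0,0],[2,0,0],[4,0,0],[6,0,0],[8,0,0],[10,0,0]], grip=[1,1,1,1,1,1,1,1])

```text
time: 12.9
tool_pos: [0.463, 0.0374, 0.1572]
tool_rot: [0.698, 0.716, 0.009, 0.009]
wrist_force: [0.8, -0.6, -1.3]
width: 0.0247
grasp_force: 39.7
```

```bash
python3 - <<'E'
from h import *
R0=Rt(A)
rel([([.428,-.033,.15],R0),([.428,-.033,.07],R0),([.428,-.033,.020],R0)])
E
```

```text
t 12.9 tcp [0.463  0.0374 0.1572] w 0.0247 gf 39.7 F [ 0.8 -0.6 -1.3] q [-0.21  0.33  0.11  2.04 -0.05  0.74 -0.05]
[-6.95, -3.7, 0.63] [1.5, -0.0, -0.1]
[-6.95, -3.91, 8.62] [1.5, -0.0, -0.1]
[-6.95, -4.04, 13.62] [1.5, -0.0, -0.1]
```

play_rows(translation=[[-3.5,-2,0.6],[-7,-3.7,0.6],[-7,-3.9,4.5],[-7,-3.9,8.6],[-7,-4,11],[-7,-4,13],[-7,-4,13.5],[-7,-4,13.5]], angular=[[1.5,0,0],[1.5,0,0],[1.5,0,0],[1.5,0,0],[1.5,0,0],[1.5,0,0],[1.5,0,0],[1.5,0,0]], grip=[1,1,1,1,1,1,1,1])

```text
time: 13.7
tool_pos: [0.4293, -0.032, 0.0206]
tool_rot: [0.698, 0.716, -0.0, -0.0]
wrist_force: [0.4, 0.5, -0.3]
width: 0.0246
grasp_force: 39.7
```

```bash
python3 - <<'E'
from h import *
R0=Rt(A)
rel([([.428,-.033,.020],R0)])
E
```

```text
t 13.7 tcp [ 0.4293 -0.032   0.0206] w 0.0246 gf 39.7 F [ 0.4  0.5 -0.3] q [-0.03  0.55  0.07  2.25 -0.1   0.35  0.15]
[-0.1, -0.13, 0.06] [-0.1, -0.0, -0.1]
```

play_rows(translation=[[0,0,0.1],[0,0,0.1],[0,0,0.1],[0,0,0.1],[0,0,-1],[0,0,-4],[0,0,-8],[0,0,-12]], angular=[[0,0,0],[0,0,0],[0,0,0],[0,0,0],[0,0,0],[0,0,0],[0,0,0],[0,0,0]], grip=[0.7,0.5,0.42,0.42,0.42,0.42,0.42,0.42])

```text
time: 14.5
tool_pos: [0.4285, -0.0317, 0.1424]
tool_rot: [0.698, 0.717, -0.0, -0.0]
wrist_force: [1.4, 0.4, -0.1]
width: 0.0494
grasp_force: 0.0
```

play_rows(translation=[[4,1,-4],[8,2,-8],[12,4,-12],[16,5,-16],[20,7,-16],[22,7,-16],[22,7,-16],[22,7,-16]], angular=[[0,0,0],[0,0,0],[0,0,0],[0,0,0],[0,0,0],[0,0,0],[0,0,0],[0,0,0]], grip=[0.42,0.42,0.42,0.42,0.42,0.42,0.42,0.42])

```text
time: 15.3
tool_pos: [0.4927, 0.1907, 0.3008]
tool_rot: [0.697, 0.717, -0.0, 0.0]
wrist_force: [0.0, -0.1, 0.8]
width: 0.0493
grasp_force: 0.0
```

```bash
cat >> h.py <<'E'
def bushes(W):
    L=(W-CH); X=L@U; Y=L@V; Z=W[...,2]
    S=(X+.09)*np.cos(.2)+(Z-.03)*np.sin(.2); H=-(X+.09)*np.sin(.2)+(Z-.03)*np.cos(.2)
    m=(H>.027)&(H<.037)&(S>-.02)&(S<.2)&(abs(Y)<.12)
    for lo,hi in ((.03,.095),(-.03,.03),(-.095,-.03)):
        k=m&(Y>lo)&(Y<hi)
        if k.sum()>20: print("bush S,Y",k.sum(),*rect(np.stack([S[k],Y[k]],1)))
E
python3 - <<'E'
from h import *
from plant import r
W,p=look("w5"); bushes(W)
R=Rt(A,.2)
rel([(floor_pt(.025,.0,.10),R),(floor_pt(.025,.0,.012),R)])
r.snapshot("top"); print([(np.round(x["at"],3).tolist(),round(x["score"],2)) for x in r.search_frame("top","bush_1")])
E
```

```text
bush S,Y 618 [25.   0.5] [25.7 24.6] 46.83
t 15.35 tcp [0.4927 0.1893 0.3007] w 0.0493 gf 0.0 F [ 0.6 -1.  -0.3] q [-0.46  0.3   0.06  1.64 -0.02  1.21 -0.37]
[-1.23, 0.18, 16.77] [-11.5, 0.1, -0.0]
[-1.22, 1.94, 25.39] [-11.5, 0.1, -0.0]
[([0.513, 0.177, 0.043], 0.61), ([0.43, -0.034, 0.009], 0.57)]
```

play_rows(translation=[[-1.2,0.2,4],[-1.2,0.2,8.5],[-1.2,0.2,13],[-1.2,0.2,16.8],[-1.2,0.9,20],[-1.2,1.5,23],[-1.2,1.9,25.2],[-1.2,1.9,25.2]], angular=[[-4,0,0],[-8,0,0],[-11.5,0,0],[-11.5,0,0],[-11.5,0,0],[-11.5,0,0],[-11.5,0,0],[-11.5,0,0]], grip=[0.42,0.42,0.42,0.42,0.42,0.42,0.42,0.42])

```text
time: 16.25
tool_pos: [0.5112, 0.1765, 0.0465]
tool_rot: [0.695, 0.712, 0.069, 0.069]
wrist_force: [-0.7, 0.2, 0.3]
width: 0.0496
grasp_force: 0.0
```

play_rows(translation=[[0,0,0],[0,0,0],[0,0,0],[0,0,0],[0,0,0],[0,0,0]], angular=[[0,0,0],[0,0,0],[0,0,0],[0,0,0],[0,0,0],[0,0,0]], grip=[0.42,0.7,1,1,1,1])

```text
time: 16.85
tool_pos: [0.5129, 0.1786, 0.0506]
tool_rot: [0.694, 0.713, 0.073, 0.07]
wrist_force: [-1.3, -1.7, 5.6]
width: 0.0245
grasp_force: 38.9
```

```bash
python3 - <<'E'
from h import *
R=Rt(A,.2)
rel([(floor_pt(.025,0,.012),R),(floor_pt(.100,0,.012),R)])
E
```

```text
t 16.85 tcp [0.5129 0.1786 0.0506] w 0.0245 gf 38.9 F [-1.3 -1.7  5.6] q [-0.5   0.54  0.09  2.12  0.1   0.3  -0.49]
[-0.13, -0.15, 0.37] [0.2, -0.0, -0.1]
[-0.12, 7.35, 0.39] [0.2, -0.0, -0.1]
```

play_rows(translation=[[0,0.5,0],[0,1.5,0],[0,2.5,0],[0,3.5,0],[0,4.5,0],[0,5.5,0],[0,6.5,0],[0,7.5,0]], angular=[[0,0,0],[0,0,0],[0,0,0],[0,0,0],[0,0,0],[0,0,0],[0,0,0],[0,0,0]], grip=[1,1,1,1,1,1,1,1])

```text
time: 17.65
tool_pos: [0.5824, 0.1805, 0.0648]
tool_rot: [0.694, 0.713, 0.07, 0.068]
wrist_force: [-11.5, 0.1, 10.3]
width: 0.0245
grasp_force: 39.5
```

play_rows(translation=[[0,0,-2],[0,0,-5],[0,0,-8],[0,0,-11],[0,0,-11]], angular=[[0,0,0],[0,0,0],[0,0,0],[0,0,0],[0,0,0]], grip=[1,1,1,1,1])

```text
time: 18.15
tool_pos: [0.5654, 0.1807, 0.1771]
tool_rot: [0.694, 0.713, 0.076, 0.071]
wrist_force: [0.1, 1.2, -1.4]
width: 0.0246
grasp_force: 39.9
```

```bash
python3 - <<'E'
from h import *
R0=Rt(A)
rel([([.434,-.133,.17],R0),([.434,-.133,.07],R0),([.434,-.133,.022],R0)])
E
```

```text
t 18.15 tcp [0.5654 0.1807 0.1771] w 0.0246 gf 39.9 F [ 0.1  1.2 -1.4] q [-0.43  0.41  0.05  1.86  0.08  0.68 -0.42]
[-31.01, -13.81, -2.29] [11.9, -0.2, -0.0]
[-31.04, -15.87, 7.49] [11.9, -0.2, -0.0]
[-31.06, -16.87, 12.19] [11.9, -0.2, -0.0]
```

play_rows(translation=[[-4,-2,-2.3],[-8,-4,-2.3],[-12,-6,-2.3],[-16,-8,-2.3],[-20,-9.5,-2.3],[-24,-11,-2.3],[-28,-12.5,-2.3],[-31,-13.8,-2.3]], angular=[[2,0,0],[4,0,0],[6,0,0],[8,0,0],[10,0,0],[11.9,0,0],[11.9,0,0],[11.9,0,0]], grip=[1,1,1,1,1,1,1,1])

```text
time: 18.95
tool_pos: [0.4314, -0.1362, 0.1668]
tool_rot: [0.698, 0.716, -0.003, -0.002]
wrist_force: [0.7, -0.7, -0.7]
width: 0.0243
grasp_force: 39.9
```

play_rows(translation=[[0,0,2],[0,0,5],[0,0,8],[0,0,11],[0,0,13.5],[0,0,14.7],[0,0,14.7]], angular=[[0,0,0],[0,0,0],[0,0,0],[0,0,0],[0,0,0],[0,0,0],[0,0,0]], grip=[1,1,1,1,1,1,1])

```text
time: 19.65
tool_pos: [0.4306, -0.1335, 0.0186]
tool_rot: [0.698, 0.716, -0.003, -0.003]
wrist_force: [0.6, -0.8, 0.1]
width: 0.0246
grasp_force: 43.9
```

```bash
python3 - <<'E'
from h import *
rel([([.434,-.133,.022],Rt(A))])
E
```

```text
t 19.65 tcp [ 0.4306 -0.1335  0.0186] w 0.0246 gf 43.9 F [ 0.6 -0.8  0.1] q [ 0.22  0.57  0.04  2.19 -0.05  0.39  0.32]
[0.04, 0.33, -0.35] [-0.5, -0.0, -0.0]
```

Near contact: open and rise, then look at the tray and guard.

play_rows(translation=[[0,0,0],[0,0,0],[0,0,0],[0,0,0],[0,0,-1],[0,0,-5],[0,0,-10],[0,0,-15]], angular=[[0,0,0],[0,0,0],[0,0,0],[0,0,0],[0,0,0],[0,0,0],[0,0,0],[0,0,0]], grip=[0.7,0.5,0.42,0.42,0.42,0.42,0.42,0.42])

```text
time: 20.45
tool_pos: [0.4318, -0.1335, 0.1721]
tool_rot: [0.698, 0.716, -0.003, -0.003]
wrist_force: [1.6, 0.4, 0.2]
width: 0.0497
grasp_force: 0.0
```

play_rows(translation=[[0,2,-4],[0,5,-8],[0,8,-12],[0,12,-15],[0,15,-15],[0,15,-15],[0,15,-15],[0,15,-15]], angular=[[0,0,2],[0,0,5],[0,0,9],[0,0,11.6],[0,0,11.6],[0,0,11.6],[0,0,11.6],[0,0,11.6]], grip=[0.42,0.42,0.42,0.42,0.42,0.42,0.42,0.42])

```text
time: 21.25
tool_pos: [0.5821, -0.1299, 0.3187]
tool_rot: [0.767, 0.642, -0.003, -0.003]
wrist_force: [0.4, -0.5, 0.1]
width: 0.0495
grasp_force: 0.0
```

```bash
python3 - <<'E'
from h import *
from plant import r
p,d=r.snapshot("top"); K=r.get_calibration("top"); Wt=cloud(p,d,K)
q,_=box(Wt,p,(.37,.5),(-.19,.02),(.026,.05)); print(len(q))
for lo,hi in ((-.08,.02),(-.19,-.08)):
    k=(q[:,1]>lo)&(q[:,1]<hi); print(k.sum(),np.round(np.median(q[k],0),3) if k.any() else "")
cv2.imwrite("pics/t6.png",cv2.resize(p[150:330,170:450,::-1],None,fx=2.5,fy=2.5))
W,p=look("w6")
a=np.radians(-10); u=np.array([np.cos(a),np.sin(a)]); v=np.array([-u[1],u[0]]); s=np.array([.678,-.1587])
b,col=box(W,p,(.6,.76),(-.3,-.03),(.19,.22)); B=b[(col.max(1)<70)&(abs((b[:,:2]-s)@u)<.02)]; Y=(B[:,:2]-s)@v
print("bar",len(B),*rect(B[:,:2]),"x",np.percentile((B[:,:2]-s)@u,[2,50,98]),"y",np.percentile(Y,[1,99]),np.percentile(B[:,2],[5,50,95]))
rel([([.6788,-.1586,.30],Rt(a)),([.6788,-.1586,.1815],Rt(a))])
E
```

```text
0
0 
0 
bar 3093 [ 677.8 -157.6] [118.7  10. ] 80.12 x [-0.00488959 -0.00137791  0.00398475] y [-0.05653951  0.05956743] [0.19856608 0.20353334 0.20482058]
t 21.35 tcp [ 0.5823 -0.1299  0.3189] w 0.0495 gf 0.0 F [ 0.4  1.  -0.1] q [ 0.11  0.41  0.11  1.42 -0.04  1.32  0.04]
[-1.13, 10.01, 1.82] [-0.4, 0.1, -0.1]
[-1.11, 10.1, 13.67] [-0.4, 0.1, -0.1]
```

View pics/t6.png

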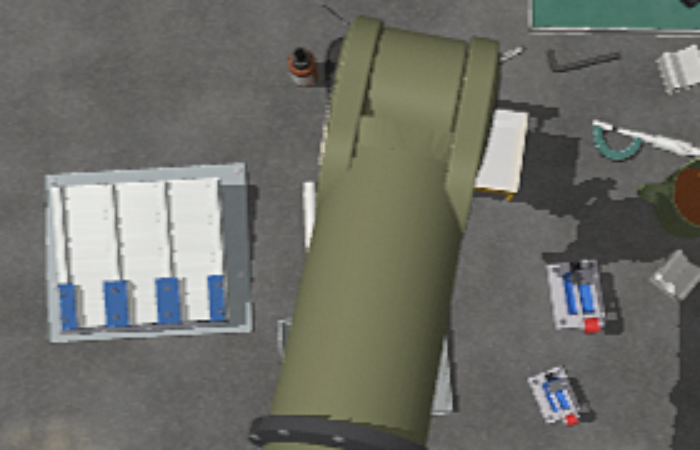

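The chute is empty, but the arm hides the tray in this view, so I'll check the tray in the scene and wrist views.

```bash
python3 - <<'E'
from h import *
from plant import r
for c in("scene","wrist"):
    p,d=r.snapshot(c); K=r.get_calibration(c); W=cloud(p,d,K)
    print(c,[(np.round(x["at"],3).tolist(),round(x["score"],2)) for x in r.search_frame(c,"bush_1")])
    q,_=box(W,p,(.37,.5),(-.19,.02),(.03,.05))
    for lo,hi in ((-.08,.02),(-.19,-.08)):
        k=(q[:,1]>lo)&(q[:,1]<hi); print(k.sum(),np.round(np.median(q[k],0),3) if k.any() else "")
E
```

```text
scene [([0.419, -0.035, 0.014], 0.81), ([0.424, -0.14, 0.012], 0.56), ([0.665, -0.182, 0.142], 0.53)]
93 [ 0.426 -0.033  0.035]
110 [ 0.427 -0.135  0.035]
wrist [([0.442, -0.127, 0.009], 0.81), ([0.435, -0.035, 0.011], 0.69)]
600 [ 0.431 -0.032  0.036]
503 [ 0.433 -0.134  0.036]
```

play_rows(translation=[[-1,4,0],[-1,8,0],[-1,9.9,0],[-1,9.9,2],[-1,9.9,5],[-1,9.9,9],[-1,9.9,12],[-1,10,13.6]], angular=[[-0.4,0,0],[-0.4,0,0],[-0.4,0,0],[-0.4,0,0],[-0.4,0,0],[-0.4,0,0],[-0.4,0,0],[-0.4,0,0]], grip=[0.45,0.45,0.45,0.45,0.45,0.45,0.45,0.45])

```text
time: 22.35
tool_pos: [0.6776, -0.1565, 0.1788]
tool_rot: [0.766, 0.642, -0.002, -0.001]
wrist_force: [-0.1, 0.5, 0.4]
width: 0.0469
grasp_force: 0.0
```

play_rows(translation=[[0,0,0],[0,0,0],[0,0,0],[0,0,0],[0,0,0],[0,0,0],[0,0,0]], angular=[[0,0,0],[0,0,0],[0,0,0],[0,0,0],[0,0,0],[0,0,0],[0,0,0]], grip=[0.45,0.45,1,1,1,1,1], newtons=80)

```text
time: 23.05
tool_pos: [0.6801, -0.1571, 0.1834]
tool_rot: [0.766, 0.642, 0.0, 0.002]
wrist_force: [0.5, -0.8, 6.9]
width: 0.0083
grasp_force: 78.4
```

```bash
python3 - <<'E'
from h import *
a=np.radians(-10);rel([([.678,-.1587,.182],Rt(a))])
E
```

```text
t 23.05 tcp [ 0.6801 -0.1571  0.1834] w 0.0083 gf 78.4 F [ 0.5 -0.8  6.9] q [ 0.14  0.65  0.1   1.36 -0.07  1.13  0.07]
[-0.19, -0.18, 0.14] [0.2, 0.1, -0.1]
```

play_rows(translation=[[0,0,-0.8],[0,0,-1.8],[0,0,-2.8],[0,0,-2.8],[0,-2,-2.8],[0,-5,-2.8],[0,-8.5,-2.8],[0,-11,-2.8]], angular=[[0,0,0],[0,0,0],[0,0,0],[0,0,0],[0,0,0],[0,0,0],[0,0,0],[0,0,0]], grip=[1,1,1,1,1,1,1,1])

```text
time: 23.85
tool_pos: [0.5687, -0.1374, 0.2098]
tool_rot: [0.766, 0.642, -0.001, -0.0]
wrist_force: [0.9, -0.2, -2.8]
width: 0.008
grasp_force: 78.4
```

play_rows(translation=[[0,0,0],[0,0,-2],[0,0,-4.5],[0,0,-4.5],[0,0,-4.5]], angular=[[0,0,0],[0,0,0],[0,0,0],[0,0,0],[0,0,0]], grip=[1,1,1,1,1])

```text
time: 24.35
tool_pos: [0.5715, -0.1376, 0.2548]
tool_rot: [0.766, 0.642, -0.0, 0.001]
wrist_force: [0.3, 0.7, -3.0]
width: 0.0079
grasp_force: 78.4
```

```bash
python3 - <<'E'
from h import *
W,p=look("w7")
from plant import r
s=r.observe(); R0=Ro.from_quat(s["tool_rot"]).as_matrix(); T=(W-np.array(s["tool_pos"]))@R0
m=(abs(T[...,1])<.012)&(T[...,2]<-.005)&(T[...,2]>-.045)&(p.max(2)<70)&(T[...,0]>.02)
B=T[m]; print("bar in tool",len(B),np.percentile(B,[1,50,99],axis=0).round(4).tolist(),"yaw",np.degrees(np.polyfit(B[:,0],B[:,1],1)[0]))
m=(abs(T[...,1])<.08)&(T[...,2]>.02)&(T[...,2]<.055)&(abs(T[...,0])<.14); Q=T[m]; print("hood",len(Q),rect(Q[:,:2])); c=np.polyfit(Q[:,1],Q[:,2],1); print("tilt y",c[0]); print("tilt x",np.polyfit(Q[:,0],Q[:,2],1)[0])
rel([([.5201,.1775,.254],Rt(A))])
E
```

```text
bar in tool 4063 [[0.0206, -0.0037, -0.0223], [0.041, 0.001, -0.0209], [0.0584, 0.0056, -0.0097]] yaw -0.12129651024249728
hood 60751 (array([10.1, 18.2]), array([123.6, 199.3]), 89.93)
tilt y -0.006280327821117429
tilt x -0.0029743960637754327
t 24.4 tcp [ 0.5709 -0.1374  0.254 ] w 0.0081 gf 78.4 F [ 0.3 -0.4 -2.7] q [ 0.12  0.43  0.11  1.57 -0.05  1.15  0.07]
[30.12, -10.5, -0.03] [-0.1, 0.1, -11.6]
```

play_rows(translation=[[4,-1.5,0],[8,-3,0],[12,-4,0],[16,-5.5,0],[20,-7,0],[24,-8.5,0],[27.5,-9.5,0],[30.2,-10.6,0]], angular=[[0,0,-1.5],[0,0,-3],[0,0,-4.5],[0,0,-6],[0,0,-7.5],[0,0,-9],[0,0,-10.5],[0,0,-11.6]], grip=[1,1,1,1,1,1,1,1])

```text
time: 25.2
tool_pos: [0.5183, 0.181, 0.253]
tool_rot: [0.696, 0.718, -0.001, -0.0]
wrist_force: [0.2, 0.1, -2.8]
width: 0.008
grasp_force: 78.4
```

play_rows(translation=[[0,0,0],[0,0,0],[0,0,0]], angular=[[0,0,0],[0,0,0],[0,0,0]], grip=[1,1,1])

```text
time: 25.5
tool_pos: [0.5194, 0.1769, 0.2537]
tool_rot: [0.698, 0.716, -0.001, 0.001]
wrist_force: [0.1, -0.3, -2.8]
width: 0.008
grasp_force: 78.5
```

```bash
python3 - <<'E'
from h import *
from plant import r
W,p=look("w8"); 
L=W-CH; m=(abs(L@U+.06)<.07)&(abs(L@V)<.14)&(W[...,2]>.21)&(W[...,2]<.222); Q=W[m]; print("hood",len(Q),*rect(Q[:,:2]),"z",np.median(Q[:,2]))
b,c=box(W,p,(.48,.57),(.1,.26),(.262,.285)); B=b[c.max(1)<70]; print("bar",len(B),*rect(B[:,:2]),B[:,1].max(),np.median(B[:,2]))
rel([([.5201,.1775,.125],Rt(A))])
E
```

```text
hood 60181 [519.9 186.8] [ 90.5 199.4] 1.48 z 0.21385029711007494
bar 9631 [518.7 186.6] [33.9 95.4] 15.72 0.23545104068881076 0.27381064190472226
t 25.55 tcp [0.5196 0.1768 0.2539] w 0.0082 gf 78.5 F [-0.2 -0.8 -2.7] q [-0.36  0.37 -0.02  1.67  0.01  1.11 -0.36]
[0.11, 0.07, 12.89] [-0.1, 0.1, -0.2]
```

play_rows(translation=[[0.15,0,2],[0.15,0,4],[0.15,0,6],[0.15,0,8],[0.15,0,9.5],[0.15,0,11],[0.15,0,12],[0.15,0,12.5]], angular=[[0,0,0],[0,0,0],[0,0,0],[0,0,0],[0,0,0],[0,0,0],[0,0,0],[0,0,0]], grip=[1,1,1,1,1,1,1,1])

```text
time: 26.35
tool_pos: [0.5193, 0.1786, 0.1287]
tool_rot: [0.698, 0.716, -0.001, 0.0]
wrist_force: [0.1, -0.4, -2.0]
width: 0.0081
grasp_force: 78.4
```

play_rows(translation=[[0,0,0],[0,0,0.2],[0,0,0.3],[0,0,0.4],[0,0,0.4]], angular=[[0,0,0],[0,0,0],[0,0,0],[0,0,0],[0,0,0]], grip=[1,1,1,1,1])

```text
time: 26.85
tool_pos: [0.5199, 0.1798, 0.126]
tool_rot: [0.698, 0.717, 0.0, 0.001]
wrist_force: [0.9, 0.2, -0.6]
width: 0.0083
grasp_force: 78.7
```

```bash
python3 - <<'E'
from h import *
W,p=look("w9")
L=W-CH; m=(abs(L@U+.06)<.07)&(abs(L@V)<.14)&(W[...,2]>.08)&(W[...,2]<.094); Q=W[m]; print("hood",len(Q),*rect(Q[:,:2]),"z",np.median(Q[:,2]))
rel([([.5201,.1775,.125],Rt(A))])
E
```

```text
hood 60096 [520.2 189.9] [ 90.6 198.8] 1.53 z 0.08629920625022997
t 26.9 tcp [0.5199 0.1798 0.126 ] w 0.0082 gf 78.8 F [ 1.4 -0.2  0. ] q [-0.36  0.5  -0.02  1.85  0.02  0.8  -0.37]
[-0.23, 0.02, 0.1] [0.1, 0.1, -0.0]
```

play_rows(translation=[[0,0,0.1],[0,0,0.1],[0,0,0.1],[0,0,0.1],[0,0,0.1],[0,0,-2],[0,0,-6],[0,0,-10]], angular=[[0,0,0],[0,0,0],[0,0,0],[0,0,0],[0,0,0],[0,0,0],[0,0,0],[0,0,0]], grip=[1,0.7,0.5,0.5,0.5,0.5,0.5,0.5])

```text
time: 27.7
tool_pos: [0.5187, 0.1796, 0.2261]
tool_rot: [0.698, 0.717, -0.002, -0.0]
wrist_force: [1.2, -0.1, -0.4]
width: 0.0428
grasp_force: 0.0
```

play_rows(translation=[[0,0,-4],[0,0,-8],[0,0,-12],[0,0,-12],[0,0,-12]], angular=[[0,0,0],[0,0,0],[0,0,0],[0,0,0],[0,0,0]], grip=[0.5,0.5,0.5,0.5,0.5])

```text
time: 28.2
tool_pos: [0.5195, 0.18, 0.3461]
tool_rot: [0.698, 0.717, 0.0, 0.001]
wrist_force: [0.1, -0.0, -1.1]
width: 0.0428
grasp_force: 0.0
```

```bash
python3 - <<'E'
from h import *
from plant import r
W,p=look("w10")
L=W-CH; m=(abs(L@U+.06)<.07)&(abs(L@V)<.14)&(W[...,2]>.08)&(W[...,2]<.094); Q=W[m]; print("hood",len(Q),*rect(Q[:,:2]),"z",np.median(Q[:,2]),np.linalg.lstsq(np.c_[Q,],np.ones(len(Q)),rcond=None)[0])
p,d=r.snapshot("scene"); W=cloud(p,d,r.get_calibration("scene")); cv2.imwrite("pics/s10.png",p[:,:,::-1])
q,_=box(W,p,(.37,.5),(-.19,.02),(.03,.05))
for lo,hi in ((-.08,.02),(-.19,-.08)):
    k=(q[:,1]>lo)&(q[:,1]<hi); print(k.sum(),np.round(np.median(q[k],0),3) if k.any() else "")
print([(np.round(x["at"],3).tolist(),round(x["score"],2)) for x in r.search_frame("scene","bush_1")])
a=np.radians(5); rel([([.467,-.28,.33],Rt(a)),])
E
```

```text
hood 19670 [521.2 177.4] [ 90.3 221.5] 1.6 z 0.085927423467719 [ 0.0997962   0.01913543 10.97851364]
92 [ 0.426 -0.033  0.035]
111 [ 0.428 -0.135  0.035]
[([0.418, -0.036, 0.011], 0.94), ([0.423, -0.139, 0.014], 0.72)]
t 28.35 tcp [0.5187 0.1797 0.344 ] w 0.0427 gf 0.0 F [ 0.2 -0.2 -1. ] q [-0.37  0.31 -0.02  1.5   0.01  1.34 -0.36]
[-45.81, -6.4, 1.53] [-0.2, 0.1, -3.5]
```

View pics/s10.png

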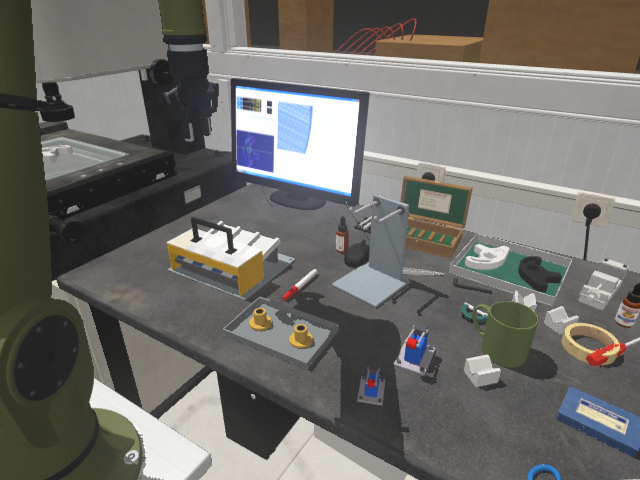

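Guard refitted (225,255), with both bushes upright in the tray (260,318 and 300,337). Now the larger switch.

play_rows(translation=[[-5,-0.5,1.5],[-10,-1,1.5],[-15,-1.5,1.5],[-20,-2,1.5],[-25,-3,1.5],[-30,-4,1.5],[-35,-5,1.5],[-40,-6,1.5]], angular=[[0,0,-1],[0,0,-2],[0,0,-3],[0,0,-3.5],[0,0,-3.5],[0,0,-3.5],[0,0,-3.5],[0,0,-3.5]], grip=[1,1,1,1,1,1,1,1], newtons=30)

```text
time: 29.15
tool_pos: [0.4701, -0.2163, 0.3299]
tool_rot: [0.675, 0.738, -0.001, -0.001]
wrist_force: [1.1, 0.4, -0.4]
width: 0.0004
grasp_force: 0.0
```

play_rows(translation=[[-5,0,2],[-7,0,4],[-7,0,4],[-7,0,4],[-7,0,4]], angular=[[0,0,0],[0,0,0],[0,0,0],[0,0,0],[0,0,0]], grip=[1,1,1,1,1])

```text
time: 29.65
tool_pos: [0.4779, -0.2831, 0.2912]
tool_rot: [0.675, 0.738, -0.0, 0.0]
wrist_force: [-0.2, 0.2, -0.1]
width: -0.0001
grasp_force: 0.0
```

```bash
python3 - <<'E'
from h import *
from plant import r
W,p=look("w11")
print([(np.round(x["at"],3).tolist(),round(x["score"],2)) for x in r.search_frame("wrist","roller_top")])
q,col=box(W,p,(.43,.58),(-.41,-.27),(.055,.12)); m=(col[:,0]>130)&(col[:,1]<80)&(col[:,2]<80)
if m.sum(): print("red",m.sum(),np.round(np.median(q[m],0),4),*rect(q[m][:,:2]),"ztop",np.percentile(q[m][:,2],[50,95,99]), "at top", np.median(q[m][q[m][:,2]>np.percentile(q[m][:,2],85)],0).round(4))
rel([([.467,-.3468,.12],Rt(np.radians(5)))])
E
```

```text
[([0.483, -0.341, 0.072], 0.87), ([0.366, -0.316, 0.052], 0.75), ([0.435, -0.135, 0.008], 0.39)]
red 353 [ 0.4708 -0.346   0.0751] [ 471.1 -348.5] [16.5 19.1] 4.88 ztop [0.07513109 0.07747479 0.07801882] at top [ 0.4703 -0.3477  0.0772]
t 29.75 tcp [ 0.4781 -0.2831  0.2919] w 0.0 gf 0.0 F [ 0.4 -0.8  0.1] q [ 0.36  0.35  0.19  1.59 -0.07  1.2   0.65]
[-6.22, -1.69, 17.19] [0.1, 0.1, 0.2]
```

View pics/w11.png

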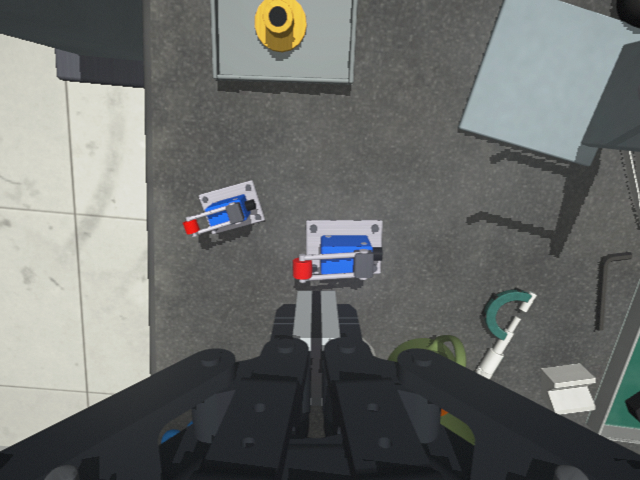

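The larger switch's red roller is at (302,268), world (0.470, -0.347, top 0.077). The smaller switch (191,227) stays untouched.

play_rows(translation=[[-3,-1,3],[-6.2,-1.5,7],[-6.2,-1.5,11],[-6.2,-1.5,15],[-6.2,-1.5,17.7],[-6.2,-1.5,18.7],[-6.2,-1.5,18.7],[-6.2,-1.5,18.7]], angular=[[0,0,0],[0,0,0],[0,0,0],[0,0,0],[0,0,0],[0,0,0],[0,0,0],[0,0,0]], grip=[1,1,1,1,1,1,1,1])

```text
time: 30.55
tool_pos: [0.4689, -0.3481, 0.1059]
tool_rot: [0.675, 0.738, -0.0, 0.002]
wrist_force: [-0.7, 0.1, 0.3]
width: 0.0001
grasp_force: 0.0
```

```bash
python3 - <<'E'
from h import *
rel([([.469,-.347,.077],Rt(np.radians(5)))])
E
```

```text
t 30.55 tcp [ 0.4689 -0.3481  0.1059] w 0.0001 gf 0.0 F [-0.7  0.1  0.3] q [ 0.49  0.57  0.17  1.78 -0.12  0.8   0.81]
[0.11, 0.01, 2.89] [0.1, 0.2, 0.1]
```

play_rows(translation=[[0.1,0,0.8],[0.1,0,1.6],[0.1,0,2.2],[0.1,0,2.6],[0.1,0,2.8],[0.1,0,3.0],[0.1,0,3.1],[0.1,0,3.1]], angular=[[0,0,0],[0,0,0],[0,0,0],[0,0,0],[0,0,0],[0,0,0],[0,0,0],[0,0,0]], grip=[1,1,1,1,1,1,1,1])

```text
time: 31.35
tool_pos: [0.4676, -0.347, 0.0733]
tool_rot: [0.675, 0.737, -0.001, 0.0]
wrist_force: [-1.3, 0.3, 2.6]
width: 0.0001
grasp_force: 1.1
```

play_rows(translation=[[0,0,0.1],[0,0,0.2],[0,0,0.3],[0,0,0.4],[0,0,0.5],[0,0,0.6],[0,0,0.7],[0,0,0.7]], angular=[[0,0,0],[0,0,0],[0,0,0],[0,0,0],[0,0,0],[0,0,0],[0,0,0],[0,0,0]], grip=[1,1,1,1,1,1,1,1])

```text
time: 32.15
tool_pos: [0.4677, -0.347, 0.0662]
tool_rot: [0.675, 0.737, -0.001, 0.0]
wrist_force: [-2.3, -1.2, 2.8]
width: -0.0001
grasp_force: 1.5
```

```bash
python3 - <<'E'
from h import *
from plant import r
F=[]
p,d=r.snapshot("scene"); W=cloud(p,d,r.get_calibration("scene")); F.append(r.observe()["wrist_force"][2])
q,col=box(W,p,(.43,.52),(-.39,-.3),(.04,.12)); m=(col[:,0]>150)&(col[:,1]<80); print("red",m.sum(),np.percentile(q[m],[2,50,98],axis=0).round(4).tolist() if m.any() else "")
for _ in range(4): r.snapshot("wrist"); F.append(r.observe()["wrist_force"][2])
print(np.round(F,2)); rel([])
E
```

```text
red 3 [[0.4591, -0.3412, 0.0586], [0.4602, -0.3406, 0.0597], [0.4615, -0.3399, 0.0606]]
[3.47 3.08 2.19 2.82 2.64]
t 32.4 tcp [ 0.4678 -0.3469  0.0664] w -0.0003 gf 1.5 F [-2.6 -1.   2.6] q [ 0.5   0.62  0.16  1.82 -0.14  0.71  0.82]
```

play_rows(translation=[[0,0,0.1],[0,0,0.2],[0,0,0.3],[0,0,0.35],[0,0,0.35],[0,0,0.35],[0,0,0.35]], angular=[[0,0,0],[0,0,0],[0,0,0],[0,0,0],[0,0,0],[0,0,0],[0,0,0]], grip=[1,1,1,1,1,1,1])

```text
time: 33.1
tool_pos: [0.4678, -0.3469, 0.0628]
tool_rot: [0.675, 0.737, -0.001, 0.0]
wrist_force: [-2.6, -0.3, 2.6]
width: 0.0002
grasp_force: 1.7
```

```bash
python3 - <<'E'
from h import *
from plant import r
F=[]
for _ in range(6): r.snapshot("wrist"); s=r.observe(); F.append([s["wrist_force"][2],s["tool_pos"][2]*1000])
print(np.round(F,2).tolist(),np.mean(F,0))
E
```

```text
[[3.35, 62.81], [4.57, 62.8], [3.42, 62.8], [3.48, 62.83], [3.22, 62.8], [3.2, 62.78]] [ 3.5392848  62.80226402]
```

14.2 mm down at 3.5 N: past the click and well short of overtravel. Release straight up.

play_rows(translation=[[0,0,-0.4],[0,0,-1],[0,0,-2],[0,0,-4],[0,0,-8],[0,0,-12],[0,0,-16],[0,0,-16]], angular=[[0,0,0],[0,0,0],[0,0,0],[0,0,0],[0,0,0],[0,0,0],[0,0,0],[0,0,0]], grip=[1,1,1,1,1,1,1,1])

```text
time: 34.2
tool_pos: [0.4701, -0.3481, 0.2292]
tool_rot: [0.675, 0.738, 0.0, 0.005]
wrist_force: [0.2, -0.4, -0.6]
width: 0.0
grasp_force: 0.0
```

play_rows(translation=[[0,0,0],[0,0,0],[0,0,0]], angular=[[0,0,0],[0,0,0],[0,0,0]], grip=[1,1,1])

```text
time: 34.5
tool_pos: [0.4673, -0.3459, 0.2215]
tool_rot: [0.675, 0.738, -0.001, -0.001]
wrist_force: [-0.3, -0.5, -1.1]
width: 0.0002
grasp_force: 0.0
```

```bash
python3 - <<'E'
from h import *
from plant import r
p,d=r.snapshot("scene"); W=cloud(p,d,r.get_calibration("scene")); cv2.imwrite("pics/s12.png",p[:,:,::-1])
q,col=box(W,p,(.43,.52),(-.39,-.3),(.04,.12)); m=(col[:,0]>150)&(col[:,1]<80); print("red z",m.sum(),q[m][:,2].max())
q,_=box(W,p,(.37,.5),(-.19,.02),(.03,.05))
for lo,hi in ((-.08,.02),(-.19,-.08)):
    k=(q[:,1]>lo)&(q[:,1]<hi); print(k.sum(),np.round(np.median(q[k],0),3) if k.any() else "")
p,d=r.snapshot("top"); W=cloud(p,d,r.get_calibration("top")); b,_=box(W,p,(.4,.65),(0,.3),(.127,.16)); print("bar",*rect(b[:,:2]))
rel([])
E
```

```text
red z 69 0.07742562908001202
96 [ 0.4   -0.015  0.035]
111 [ 0.428 -0.135  0.035]
bar [520.8 176.5] [ 10.7 118.6] 1.48
t 34.6 tcp [ 0.4674 -0.3462  0.2217] w 0.0001 gf 0.0 F [-0.2 -0.2 -0.2] q [ 0.47  0.45  0.19  1.64 -0.09  1.07  0.78]
```

View pics/s12.png

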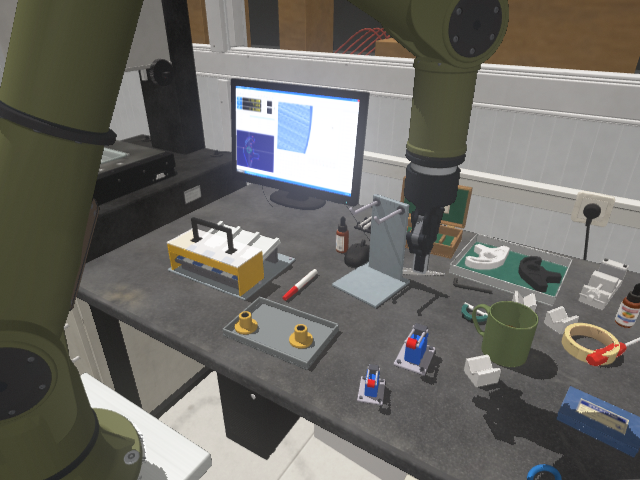

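The roller is back up at 77 mm. One bush was knocked aside but still stands inside the tray (245,322), and the guard is in place. Handing in.

```bash
python3 -c "
from plant import r
print(r.job_done())"
```

```text
the job is handed in; nothing more can be done
None
```

The job is handed in: both bushes present are standing in the tray, the guard is back over the chute's low end (about 1 mm from where it started), and the larger switch was pressed 14 mm, past its 10 mm click, and has sprung back up; no verdict came back.

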